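# Complete three changeover kits with their label-matched boxes

## Robot

A 6-joint arm with a two-finger parallel gripper is mounted at the origin on a cart in front of the work surface, level with it; the furniture and walls round the work are solid. World frame = base frame: x ahead of the robot, y to its left, z up, the work surface at z = 0. Lengths are in m, angles in degrees, forces in N, time in s.
With the tool pointing down it reaches from about 0.35 to 0.875 m from the base axis. Payload 15.5 kg.
Tool frame: the origin (TCP) lies between the finger pads; the fingertips stand 14 mm ahead of it and the grasp point (between the pads) lies 5 mm behind it; z points along the fingers, y is the direction in which the jaws open and shut (so a half turn about z gives the same grasp; the last joint's range is limited). The gripper opens to 85 mm and grips with 20 to 120 N. Pads are 22 mm wide; open, the fingers measure 114 mm over their backs; the gripper's body (76 mm by 85 mm) begins 54 mm behind the grasp point. The pads swing forward as they close: fully open they stand 13 mm farther back than shut.
Start: joints at [60.075, 28.281, 77.091, -0, 74.628, -5.472], TCP at [0.259, 0.569, 0.245] pointing down, gripper open.
Joint ranges: [-166.48, 166.48], [-47.26, 123.95], [12.59, 153.08], [-70.14, 250.14], [6.76, 159.57], [-176.63, 176.63]. Speed limits (degrees/s): [108.29, 108.29, 147.25, 172.46, 172.46, 172.46].

## Interface

Orientations are given as a 3x3 rotation matrix whose columns are the frame's x, y, z axes.
In Python, from bench import ctrl gives the robot as it stands.
- The arm moves only by the tool play_rows, never from a script. Its argument "series" is a list of rows, each an object with "hand": the closure in counts, from 0 (fully open) to 255 (shut); "xyz": the shift along the tool's x, y, z in cm, a list of three; "spin": the turn about the tool's z in units of 6 degrees (1.0 is 6 degrees). In form: [{"hand": hand, "xyz": [tx, ty, tz], "spin": spin}, ...]. A call has 1 to 5 rows; each row shifts and turns the commanded pose from where the row before left it, along the tool's axes as they then stand; what a row does not reach is not made up. A row lasts 1/10 s, in which the tool goes at most 50 mm and 8.59 degrees, less where a joint would pass 70% of its speed; a pose out of reach is approached as far as the arm can. A call is refused whole if a number of a shift passes 5 or a number of a turn 1, either way. A call with a gripper value outside its range is refused whole. The fingers move at their own pace and stop on an object; "squeeze" is the grip in N (left out, the last holds). Time passes only in rows, so rows that do not move let the fingers close. It gives the time, the measured TCP pose, the force and the opening at its end, in the units of the state.
- ctrl.observe(): the state, without advancing time (a new reading comes with each control period).
- ctrl.snapshot(name): name is "scene" or "side" or "wrist"; returns a dict with "img" (384x512x3 uint8, red, green, blue), "fov_y" (degrees; the focal length in pixels is half the picture's height over the tangent of half this angle, whatever the lens; pixels are square), "cx", "cy" (the principal point, pixels), "T" (4x4, takes a point from camera to world coordinates). Camera axes: x right, y up, looking along -z (the intrinsics and any distortion apply to the point x, -y, -z); pixel columns grow to the right and rows downward; lengths in m; the calibration is good to about 2 mm. A picture is of the moment at which its call begins. There is no depth.
- ctrl.close_job(): hands the job in, once; it reports no verdict.
Trained networks look in a picture, given as the dict that the camera call returned (one of the last four; its "shot" number tells which), for a name from the list of things; names that differ only in an ending like _2 or _b are one class to them, and where a whole thing is asked for, a point or a joint stands for the part that bears it (a point fixed in the world has none). Each returns a list of dicts, best first, with "score" (0 to 1); they miss things now and then, are a little off and sometimes report something else, mostly with a low value. They report only what shows in the picture. A call takes as long as a camera call. They do not tell look-alikes from the thing itself.
- ctrl.boxes_of(picture, target): "uv" ([column, row] in pixels, amid what is visible of it).
- ctrl.cut_out(picture, target): "region" (384x512 bool, what is visible of it) and "uv" ([column, row] in pixels, amid what is visible of it).
- ctrl.pinpoint(picture, target): "uv" ([column, row] in pixels: a listed point, or the origin of a listed thing).
The state is a dict: "t": time; "joint_positions": joint angles; "dq": joint speeds; "effort": joint torques, N m; "eef_pos": TCP position; "orientation": TCP orientation; "ft_force": force on the tool from outside, world axes, zero at the start; "torque": the same for the moment, N m; "finger_gap": finger opening in m.
Only numpy, scipy, OpenCV 4.12 (cv2) and the standard library are available. Lean on these libraries where they do the work, as an engineer would, in place of code of your own. Each camera call takes 0.05 s, during which the arm holds its last target.

## Task

Complete the three changeover kits: from the four boxes on the bare worktop right of the plates, lay each one that has a coloured label on the patch of the same colour, one box to a plate, flat with its label up, centred on the patch and square with the plate (on the white boxes the long side runs along the plate's long side). Do not disturb the part that already stands on each plate, and leave the box without a coloured label where it is.

Things in the scene. Friction and masses are not known exactly. Their poses are not given: they have to be found in the camera images.
- red_box (a point): white closed parts box with a red strip on its label, 46 x 63 x 16 mm (x, y, z), about 60 g, lying flat, label up, on the bare worktop (top at z = 0) between the kit plates and the wash bottle, not on the blue mat; loose, to be moved. A tall machine stands behind the middle of the work (x > 0.65 m, y 0.02 to 0.28 m, up to 0.42 m high): carry in front of it. Point at its centre, half-way up; x along its 46 mm short side (grip across this), z up.
- blue_box (a point): white closed parts box with a blue strip on its label, 46 x 63 x 16 mm (x, y, z), about 60 g, lying flat, label up, on the bare worktop (top at z = 0) between the kit plates and the wash bottle, not on the blue mat; loose, to be moved. A tall machine stands behind the middle of the work (x > 0.65 m, y 0.02 to 0.28 m, up to 0.42 m high): carry in front of it. Point at its centre, half-way up; x along its 46 mm short side (grip across this), z up.
- green_box (a point): black closed parts box with a green strip on its label, 54 x 53 x 14 mm (x, y, z), about 60 g, lying flat, label up, on the bare worktop (top at z = 0) between the kit plates and the wash bottle, not on the blue mat; loose, to be moved. A tall machine stands behind the middle of the work (x > 0.65 m, y 0.02 to 0.28 m, up to 0.42 m high): carry in front of it. Point at its centre, half-way up; x along its 54 mm side, y along its 53 mm side (grip across either), z up.
- patch_red (a point): centre of the red rectangular patch (62 x 72 mm in x, y) on the top face of a fixed flat grey plate 92 x 128 mm and 5 mm thick, without rim. Point on the plate's top face, 5 mm above the worktop; x along the plate's short side, y along its long side, z up. The plate's centre lies at y = -26 mm from this point, a loose part stands beyond it at y = -68 mm.
- patch_blue (a point): centre of the blue rectangular patch (62 x 72 mm in x, y) on the top face of a fixed flat grey plate 92 x 128 mm and 5 mm thick, without rim. Point on the plate's top face, 5 mm above the worktop; x along the plate's short side, y along its long side, z up. The plate's centre lies at y = -26 mm from this point, a loose part stands beyond it at y = -68 mm.
- patch_green (a point): centre of the green rectangular patch (62 x 72 mm in x, y) on the top face of a fixed flat grey plate 92 x 128 mm and 5 mm thick, without rim. Point on the plate's top face, 5 mm above the worktop; x along the plate's short side, y along its long side, z up. The plate's centre lies at y = +26 mm from this point, a loose part stands beyond it at y = +68 mm.
- plain_box (a point): box with a black base and a plain clear lid that looks light grey from above, no label, 54 x 53 x 14 mm, loose, on the worktop; point at its centre, half-way up. Stays where it is.
- bearing: steel ball bearing, ring of 26 mm diameter, 8 mm high, lying loose on the plate with the red patch; origin at the centre of its underside. Stays where it is.
- collar: black shaft collar, ring of 26 mm diameter, 10 mm high, lying loose on the plate with the blue patch; origin at the centre of its underside. Stays where it is.
- nozzle: small grey cone-shaped pick-up collet with an orange tip, 13 mm diameter, 28 mm high, standing loose on the plate with the green patch; origin at the centre of its underside. Stays where it is, upright.
Not all that is in view belongs to the job. Leave any purple look-alike of the part that bears green_box alone.

How it is judged (in metres and radians):
At the end, for the whole second after the job is handed in: Each labelled box lies flat, label up, within 12 mm of the centre of its own colour's patch and within 12 degrees of square (white boxes: long side along the plate's), released and at rest. The plain box, bearing, collar and collet stand upright within 8 mm of where they started (horizontal distance between red_box and patch_red below 0.012 m and z of red_box in the frame of patch_red between 0.005 and 0.011 m and angle between each of red_box, blue_box, green_box's own z axis and vertical below 0.1 rad and angle between the y axis of red_box and the y axis of patch_red, either way round below 0.21 rad and horizontal distance between blue_box and patch_blue below 0.012 m and z of blue_box in the frame of patch_blue between 0.005 and 0.011 m and angle between the y axis of blue_box and the y axis of patch_blue, either way round below 0.21 rad and horizontal distance between green_box and patch_green below 0.012 m and z of green_box in the frame of patch_green between 0.004 and 0.01 m and (angle between the y axis of green_box and the y axis of patch_green, either way round below 0.21 rad or angle between the x axis of green_box and the y axis of patch_green, either way round below 0.21 rad) and distance of each of plain_box, bearing, collar, nozzle from where it was at the start of the episode below 0.008 m and angle between each of plain_box, bearing, collar, nozzle's own z axis and vertical below 0.15 rad and linear speed of each of box_red, box_blue, box_green below 0.01 m/s); the robot touches nothing.
It fails at once if a part on a plate or the unlabelled box is pushed more than 15 mm from where it stood or tipped over (distance of any of plain_box, bearing, collar, nozzle from where it was at the start of the episode above 0.015 m or angle between any of plain_box, bearing, collar, nozzle's own z axis and vertical above 0.5 rad).
It also fails if it takes over 88 s, if anything falls off the work surface, if the arm or the gripper's body presses on something with over 40 N, if the wrist force passes 120 N, or if a joint passes its speed limit or range.

## Working session

There is one attempt and no reset: what is moved stays moved. The work goes in short steps, Python scripts to look and compute and a tool call to move; the robot and the scene stay as the last step left them, time stands still between calls to the robot, and variables do not carry over. Pictures are saved under pics/ and viewed, and the job is handed in when it is done.

Besides the shell and the picture viewer there is one more tool, called as name(argument=value, ...), one argument or row to a line, values as JSON. play_rows: Moves the arm, as the interface text tells. Its arguments: {"type":"object","properties":{"series":{"type":"array"},"squeeze":{"type":"number"}},"required":["series"]}

```bash
mkdir -p pics; ls; python3 - <<'E'
from bench import ctrl
import cv2,numpy as np
s=ctrl.observe()
print(s['t'],s['eef_pos'],s['orientation'],s['finger_gap'])
for n in ['scene','side','wrist']:
    p=ctrl.snapshot(n); cv2.imwrite(f'pics/{n}0.png',p['img'][:,:,::-1]); print(n,p['fov_y'],p['cx'],p['cy'],np.round(p['T'],3).tolist(),[k for k in p])
E
```

```text
pics
0.0 [0.25857135 0.56862844 0.24470336] [[-9.10276917e-01  4.13999476e-01 -6.06306086e-04]
 [ 4.13999904e-01  9.10276315e-01 -1.05368533e-03]
 [ 1.15680895e-04 -1.21015609e-03 -9.99999261e-01]] 0.08522166226761503
scene 44.08937895659379 252.44135403280444 194.12674685869604 [[0.862, 0.381, -0.333, 0.101], [-0.506, 0.636, -0.582, -0.616], [-0.01, 0.671, 0.742, 0.987], [0.0, 0.0, 0.0, 1.0]] ['img', 'fov_y', 'cx', 'cy', 'T', 'shot']
side 44.47427883365411 260.86777072218905 189.68189006517935 [[-0.878, 0.245, -0.41, -0.071], [-0.478, -0.454, 0.752, 1.264], [-0.002, 0.857, 0.516, 0.836], [0.0, 0.0, 0.0, 1.0]] ['img', 'fov_y', 'cx', 'cy', 'T', 'shot']
wrist 60.97090510988538 255.839993049647 192.96303758134297 [[0.413, -0.879, -0.238, 0.199], [0.911, 0.398, 0.109, 0.597], [-0.001, -0.261, 0.965, 0.374], [0.0, 0.0, 0.0, 1.0]] ['img', 'fov_y', 'cx', 'cy', 'T', 'shot']
```

View pics/scene0.png

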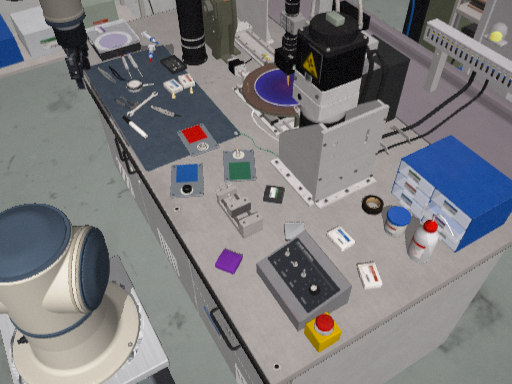

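View pics/side0.png

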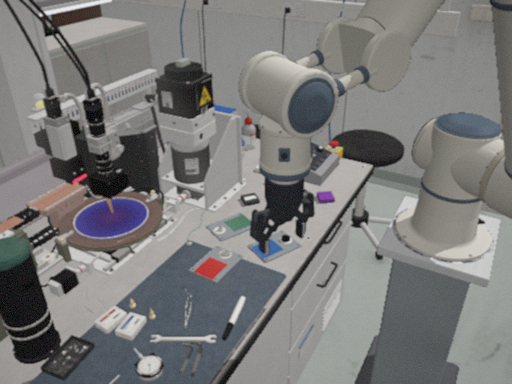

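View pics/wrist0.png

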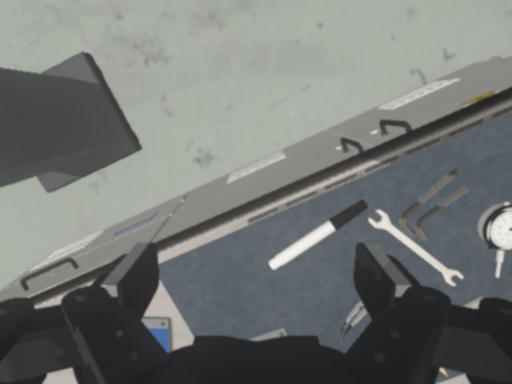

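```bash
cat > h.py <<'E'
from bench import ctrl
import cv2,numpy as np
def ray(p,uv):
    f=192/np.tan(np.radians(p['fov_y']/2))
    d=np.array([(uv[0]-p['cx'])/f,-(uv[1]-p['cy'])/f,-1.])
    T=np.array(p['T']); return T[:3,3],T[:3,:3]@d
def onz(p,uv,z):
    o,d=ray(p,uv); return o+d*(z-o[2])/d[2]
def proj(p,X):
    f=192/np.tan(np.radians(p['fov_y']/2)); T=np.array(p['T'])
    c=T[:3,:3].T@(np.array(X)-T[:3,3]); return np.array([p['cx']+f*c[0]/-c[2],p['cy']-f*c[1]/-c[2]])
Z=dict(red_box=.008,blue_box=.008,green_box=.007,plain_box=.007,patch_red=.005,patch_blue=.005,patch_green=.005,bearing=.005,collar=.005,nozzle=.005)
E
python3 - <<'E'
from h import *
ps={n:ctrl.snapshot(n) for n in ['scene','side']}
for n,p in ps.items():
    print(n, p.keys())
    for k,z in Z.items():
        print(k,[(np.round(r['uv'],1).tolist(),round(r['score'],2),np.round(onz(p,r['uv'],z),4)[:2].tolist()) for r in ctrl.pinpoint(p,k)[:4]])
p=ps['scene']
c=cv2.resize(p['img'][120:320,130:400],None,fx=2.9,fy=2.9,interpolation=cv2.INTER_CUBIC); cv2.imwrite('pics/crop1.png',c[:,:,::-1])
E
```

```text
scene dict_keys(['img', 'fov_y', 'cx', 'cy', 'T', 'shot'])
red_box [([368.4, 277.0], 0.81, [0.6441, -0.2215])]
blue_box [([343.3, 237.4], 0.86, [0.6655, -0.0964])]
green_box [([276.2, 193.7], 0.72, [0.5992, 0.1207]), ([226.2, 261.5], 0.57, [0.3723, -0.007])]
plain_box [([294.9, 226.4], 0.69, [0.5794, -0.0024])]
patch_red [([192.8, 132.5], 0.89, [0.5135, 0.4794])]
patch_blue [([189.6, 173.6], 0.87, [0.4262, 0.3185]), ([237.7, 154.6], 0.33, [0.5858, 0.3168])]
patch_green [([237.6, 154.9], 0.25, [0.5849, 0.3158])]
bearing [([187.8, 172.7], 0.69, [0.4233, 0.3245]), ([202.7, 145.7], 0.4, [0.5128, 0.4073])]
collar [([187.5, 191.0], 0.56, [0.3916, 0.2591])]
nozzle [([239.0, 153.7], 0.54, [0.5911, 0.3182]), ([192.9, 134.9], 0.42, [0.5088, 0.4688])]
side dict_keys(['img', 'fov_y', 'cx', 'cy', 'T', 'shot'])
red_box [([287.9, 239.6], 0.67, [0.3841, 0.2665]), ([207.3, 267.6], 0.31, [0.5203, 0.4809])]
blue_box [([264.5, 162.9], 0.53, [0.6691, -0.1217]), ([209.4, 266.3], 0.44, [0.5184, 0.4738])]
green_box [([326.7, 195.3], 0.72, [0.3766, -0.0174])]
plain_box [([210.2, 264.6], 0.38, [0.5211, 0.4659])]
patch_red [([209.1, 269.1], 0.57, [0.5148, 0.4808])]
patch_blue [([269.0, 247.5], 0.96, [0.417, 0.322])]
patch_green [([239.3, 223.9], 0.58, [0.551, 0.2623])]
bearing [([225.0, 255.7], 0.38, [0.5075, 0.4127])]
collar [([287.5, 239.7], 0.63, [0.3866, 0.2639])]
nozzle [([222.5, 228.4], 0.59, [0.5835, 0.3066]), ([237.1, 222.4], 0.16, [0.561, 0.2587])]
```

View pics/crop1.png

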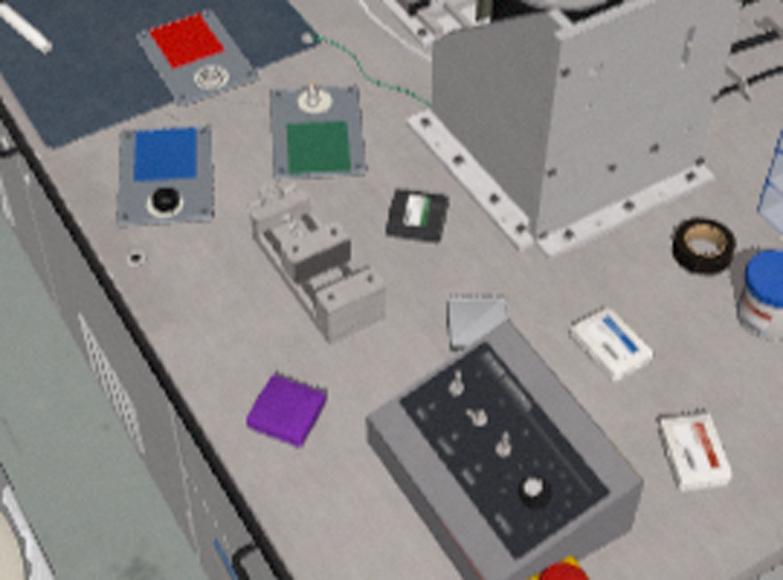

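```bash
cat >> h.py <<'E'
from scipy.optimize import minimize
DIM=dict(red_box=(.046,.063,.016),blue_box=(.046,.063,.016),green_box=(.054,.053,.014),plain_box=(.054,.053,.014))
def sil(p,x,y,a,dim,S=4,z0=0.):
    c,s=np.cos(a),np.sin(a); pts=[]
    for i in (-.5,.5):
        for j in (-.5,.5):
            for k in (0,1):
                pts.append(proj(p,[x+c*i*dim[0]-s*j*dim[1],y+s*i*dim[0]+c*j*dim[1],z0+k*dim[2]]))
    return cv2.convexHull(np.float32(pts))
def fitbox(p,mask,x0,dim,z0=0.):
    mask=mask.astype(np.uint8); ys,xs=np.nonzero(mask); o=np.array([xs.min()-15,ys.min()-15]); S=6
    w,h=xs.max()-o[0]+15,ys.max()-o[1]+15
    m=np.zeros((h*S,w*S),np.uint8)
    sub=np.zeros((h,w),np.uint8); sub[ys-o[1],xs-o[0]]=1
    m=(cv2.resize(sub.astype(np.float32),(w*S,h*S),interpolation=cv2.INTER_LINEAR)>.5)
    def cost(v):
        hh=sil(p,v[0],v[1],v[2],dim,z0=z0).reshape(-1,2)
        q=np.int32(np.round((hh-o+.5)*S*16)); r=np.zeros(m.shape,np.uint8)
        cv2.fillConvexPoly(r,q.reshape(-1,1,2),1,shift=4); r=r>0
        return 1-(r&m).sum()/max(1,(r|m).sum())
    best=None
    for a in np.radians(np.arange(-90,90,15)):
        r=minimize(cost,[x0[0],x0[1],a],method='Nelder-Mead',options=dict(initial_simplex=np.array([[x0[0],x0[1],a],[x0[0]+.008,x0[1],a],[x0[0],x0[1]+.008,a],[x0[0],x0[1],a+.2]])))
        if best is None or r.fun<best.fun: best=r
    return best.x,1-best.fun
def patch(p,mask,z=.005):
    c=max(cv2.findContours(mask.astype(np.uint8),cv2.RETR_EXTERNAL,cv2.CHAIN_APPROX_NONE)[0],key=cv2.contourArea)[:,0].astype(float)
    w=np.array([onz(p,q,z)[:2] for q in c])
    return cv2.minAreaRect(np.float32(w*1000))
def colmask(img,col):
    i=img.astype(int); r,g,b=i[...,0],i[...,1],i[...,2]
    m={'red':(r>100)&(r>1.8*g)&(r>1.8*b),'blue':(b>1.5*r)&(b>100)&(b>1.25*g),'green':(g>1.4*r)&(g>1.15*b)&(g>40)}[col]
    return m
def comp_near(m,uv,R=12):
    n,l,st,ce=cv2.connectedComponentsWithStats(m.astype(np.uint8)); 
    d=[1e9 if i==0 or st[i,4]<8 else np.hypot(*(ce[i]-uv)) for i in range(n)]
    i=int(np.argmin(d)); return l==i
E
cat > m.py <<'E'
from h import *
p=ctrl.snapshot('scene'); f=p['img'].copy()
for k in ['red_box','blue_box','green_box','plain_box']:
    r=ctrl.cut_out(p,k)[0]; x0=onz(p,r['uv'],.008)
    v,iou=fitbox(p,r['region'],x0,DIM[k]); print(k,r['uv'],r['region'].sum(),np.round(v[:2],4),round(np.degrees(v[2]),1),round(iou,3))
    cv2.polylines(f,[np.int32(np.round(sil(p,*v,DIM[k])))],True,(255,0,255),1)
for c in ['red','blue','green']:
    r=ctrl.pinpoint(p,'patch_'+c)[0]['uv']
    uv={'red':(193,133),'blue':(186,173),'green':(238,170)}[c]
    m=comp_near(colmask(p['img'],c),uv); print(c,patch(p,m),m.sum()); f[m]=f[m]//2+100
cv2.imwrite('pics/fit.png',cv2.resize(f[110:310,140:400],None,fx=3,fy=3,interpolation=cv2.INTER_CUBIC)[:,:,::-1])
w=ctrl.snapshot('wrist'); s=ctrl.observe(); e=np.array(s['eef_pos'])
R=np.array(s['orientation'])
for d in [0,.05,.1,.15]: print(d,proj(w,[*(e+R[:,0]*d)[:2],.01]))
E
python3 m.py
```

```text
red_box [367.2, 276.3] 496 [ 0.6476 -0.2185] -25.6 0.892
blue_box [342.7, 236.8] 384 [ 0.657  -0.0946] -5.3 0.807
green_box [227.8, 261.7] 450 [ 0.377  -0.0089] 127.5 0.912
plain_box [200.4, 147.4] 40 [0.5263 0.4185] -113.1 0.151
red ((514.3707885742188, 473.7049560546875), (73.05419921875, 61.818138122558594), 87.25138092041016) 292
blue ((419.7037353515625, 326.2533264160156), (72.37898254394531, 61.503055572509766), 64.08726501464844) 384
green ((557.2906494140625, 256.5109558105469), (69.34429931640625, 60.7364387512207), 63.5028190612793) 351
0 [255.14545991 164.9193925 ]
0.05 [255.17318505 119.70664171]
0.1 [255.20302143  71.05097991]
0.15 [255.23521976  18.54357921]
```

View pics/fit.png

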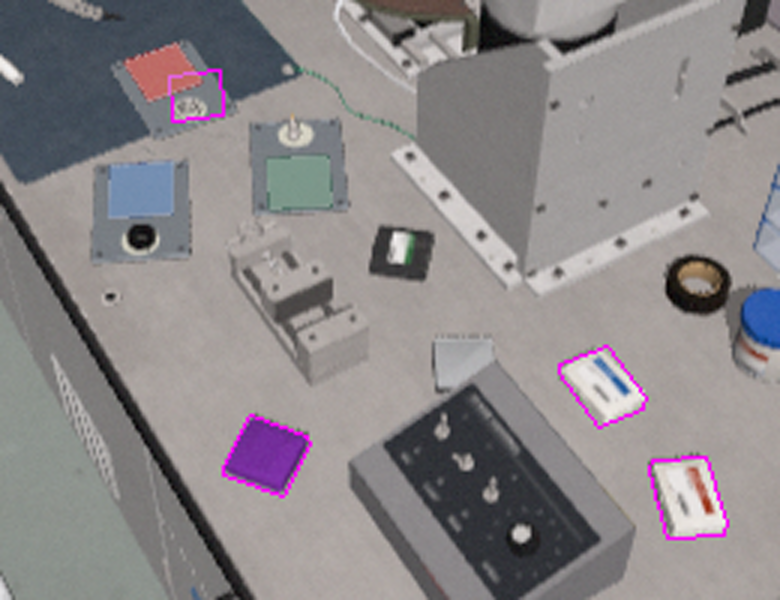

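```bash
cat >> h.py <<'E'
def plan(tgt,xaz,n,via=None):
    """rows from the present pose to tgt (m) with tool x azimuth xaz (deg)"""
    s=ctrl.observe(); e=np.array(s['eef_pos']); R=np.array(s['orientation'])
    a0=np.degrees(np.arctan2(R[1,0],R[0,0])); d=np.array(tgt)-e; da=(xaz-a0+180)%360-180
    spin=round(-da/n/6,2); a=a0; pos=e.copy()
    print('t',round(s['t'],2),'pos',np.round(e,4),'xaz',round(a0,2),'F',np.round(s['ft_force'],1),'gap',round(s['finger_gap'],4),'j6',s['joint_positions'][5], 'turn',round(da,2))
    for i in range(n):
        st=(np.array(tgt)-pos)/(n-i); c,sn=np.cos(np.radians(a)),np.sin(np.radians(a))
        t=np.round([100*(st[0]*c+st[1]*sn),100*(st[0]*sn-st[1]*c),-100*st[2]],2 if n<4 else 1)
        print([float(v) for v in t],spin)
        pos+=np.array([(t[0]*c+t[1]*sn),(t[0]*sn-t[1]*c),-t[2]])/100; a-=spin*6
    print('end',np.round(pos,4),round(a,2))
E
python3 -c "
from h import *
plan([.647,-.2185,.245],64.4,20)"
```

```text
t 1.7 pos [0.2587 0.5689 0.2453] xaz 155.54 F [ 0.  -0.3 -1. ] gap 0.0853 j6 -5.471687139455548 turn -91.14
[-3.4, -2.8, 0.0] 0.76
[-3.6, -2.5, 0.0] 0.76
[-3.8, -2.2, 0.0] 0.76
[-4.0, -1.9, 0.0] 0.76
[-4.1, -1.6, 0.0] 0.76
[-4.2, -1.2, 0.0] 0.76
[-4.3, -0.9, 0.0] 0.76
[-4.3, -0.6, 0.0] 0.76
[-4.4, -0.2, 0.0] 0.76
[-4.4, 0.1, 0.0] 0.76
[-4.4, 0.5, 0.0] 0.76
[-4.3, 0.8, 0.0] 0.76
[-4.2, 1.2, 0.0] 0.76
[-4.1, 1.5, 0.0] 0.76
[-4.0, 1.8, 0.0] 0.76
[-3.8, 2.1, 0.0] 0.76
[-3.7, 2.4, 0.0] 0.76
[-3.4, 2.7, 0.0] 0.76
[-3.2, 3.0, 0.0] 0.76
[-3.0, 3.3, 0.0] 0.76
end [ 0.6469 -0.2183  0.2453] 64.34
```

play_rows(
  series=[
    {"hand": 0, "xyz": [-3.4, -2.8, 0], "spin": 0.76},
    {"hand": 0, "xyz": [-3.6, -2.5, 0], "spin": 0.76},
    {"hand": 0, "xyz": [-3.8, -2.2, 0], "spin": 0.76},
    {"hand": 0, "xyz": [-4.0, -1.9, 0], "spin": 0.76},
    {"hand": 0, "xyz": [-4.1, -1.6, 0], "spin": 0.76},
  ],
  squeeze=40,
)

```text
t: 2.2
eef_pos: [0.3564, 0.37, 0.2454]
orientation: [[-0.677, 0.736, 0.0], [0.736, 0.677, 0.0], [-0.0, 0.0, -1.0]]
ft_force: [0.9, -0.2, -0.2]
finger_gap: 0.0853
```

play_rows(
  series=[
    {"hand": 0, "xyz": [-4.2, -1.2, 0], "spin": 0.76},
    {"hand": 0, "xyz": [-4.3, -0.9, 0], "spin": 0.76},
    {"hand": 0, "xyz": [-4.3, -0.6, 0], "spin": 0.76},
    {"hand": 0, "xyz": [-4.4, -0.2, 0], "spin": 0.76},
    {"hand": 0, "xyz": [-4.4, 0.1, 0], "spin": 0.76},
  ],
)

```text
t: 2.7
eef_pos: [0.4534, 0.1733, 0.2455]
orientation: [[-0.338, 0.941, 0.001], [0.941, 0.338, 0.0], [-0.0, 0.001, -1.0]]
ft_force: [0.9, 0.2, 0.0]
finger_gap: 0.0856
```

play_rows(
  series=[
    {"hand": 0, "xyz": [-4.4, 0.5, 0], "spin": 0.76},
    {"hand": 0, "xyz": [-4.3, 0.8, 0], "spin": 0.76},
    {"hand": 0, "xyz": [-4.2, 1.2, 0], "spin": 0.76},
    {"hand": 0, "xyz": [-4.1, 1.5, 0], "spin": 0.76},
    {"hand": 0, "xyz": [-4.0, 1.8, 0], "spin": 0.76},
  ],
)

```text
t: 3.2
eef_pos: [0.5504, -0.0234, 0.2454]
orientation: [[0.053, 0.999, 0.0], [0.999, -0.053, 0.0], [0.0, 0.0, -1.0]]
ft_force: [0.3, 1.3, 0.6]
finger_gap: 0.0857
```

play_rows(
  series=[
    {"hand": 0, "xyz": [-3.8, 2.1, 0], "spin": 0.76},
    {"hand": 0, "xyz": [-3.7, 2.4, 0], "spin": 0.76},
    {"hand": 0, "xyz": [-3.4, 2.7, 0], "spin": 0.76},
    {"hand": 0, "xyz": [-3.2, 3.0, 0], "spin": 0.76},
    {"hand": 0, "xyz": [-3.0, 3.3, 0], "spin": 0.76},
  ],
)

```text
t: 3.7
eef_pos: [0.6475, -0.2201, 0.2453]
orientation: [[0.436, 0.9, 0.0], [0.9, -0.436, 0.0], [0.0, 0.0, -1.0]]
ft_force: [1.1, 0.5, 0.4]
finger_gap: 0.0855
```

```bash
cat > w.py <<'E'
from h import *
import sys
# usage: w.py name out  : wrist look, pose of box by mask or colour-free threshold
k,out=sys.argv[1:3]; z0=float(sys.argv[3]) if len(sys.argv)>3 else 0.
s=ctrl.observe(); e=np.array(s['eef_pos']); R=np.array(s['orientation'])
print('t',s['t'],'pos',np.round(e,4),'xaz',round(np.degrees(np.arctan2(R[1,0],R[0,0])),2),'gap',s['finger_gap'])
p=ctrl.snapshot('wrist'); f=p['img'].copy()
for r in ctrl.cut_out(p,k)[:3]:
    x0=onz(p,r['uv'],z0+.008)
    v,iou=fitbox(p,r['region'],x0,DIM[k],z0); print(k,np.round(r['uv'],1),round(r['score'],2),r['region'].sum(),np.round(v[:2],4),round(np.degrees(v[2]),1),round(iou,3))
    cv2.polylines(f,[np.int32(np.round(sil(p,*v,DIM[k],z0=z0)))],True,(255,0,255),1)
cv2.imwrite(f'pics/{out}.png',f[:,:,::-1])
E
python3 w.py red_box wr1
```

```text
t 3.7 pos [ 0.6475 -0.2201  0.2453] xaz 64.15 gap 0.08547764831574634
red_box [255.7 162.5] 0.8 2176 [ 0.6486 -0.2182] -21.9 0.914
```

View pics/wr1.png

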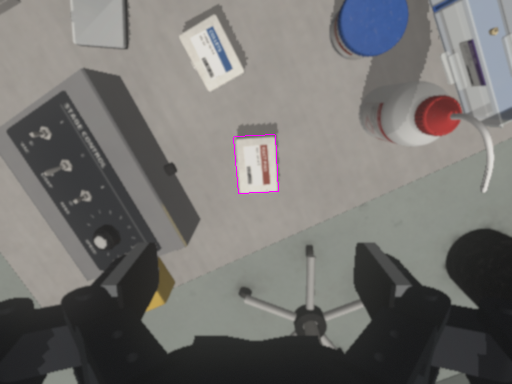

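play_rows(
  series=[
    {"hand": 0, "xyz": [0.2, 0.0, 4.0], "spin": -0.6},
    {"hand": 0, "xyz": [0, 0, 4.5], "spin": 0},
    {"hand": 0, "xyz": [0, 0, 4.5], "spin": 0},
    {"hand": 0, "xyz": [0, 0, 4.0], "spin": 0},
    {"hand": 0, "xyz": [0, 0, 2.5], "spin": 0},
  ],
)

```text
t: 4.3
eef_pos: [0.6464, -0.2155, 0.0471]
orientation: [[0.375, 0.927, -0.003], [0.927, -0.375, 0.001], [0.0, -0.003, -1.0]]
ft_force: [0.8, 0.2, 0.4]
finger_gap: 0.0855
```

```bash
python3 -c "
from h import *
plan([.6486,-.2182,.017],68,3)"; python3 w.py red_box wr2
```

```text
t 4.3 pos [ 0.6464 -0.2155  0.0471] xaz 67.98 F [0.8 0.2 0.4] gap 0.0855 j6 -1.44311962712462 turn 0.02
[-0.05, 0.1, 1.0] -0.0
[-0.06, 0.1, 1.01] -0.0
[-0.05, 0.11, 1.0] -0.0
end [ 0.6486 -0.2182  0.017 ] 67.98
t 4.3 pos [ 0.6464 -0.2155  0.0471] xaz 67.98 gap 0.08554761651821852
red_box [263.1 231.4] 0.94 9405 [ 0.6485 -0.2192] -21.9 0.923
```

View pics/wr2.png

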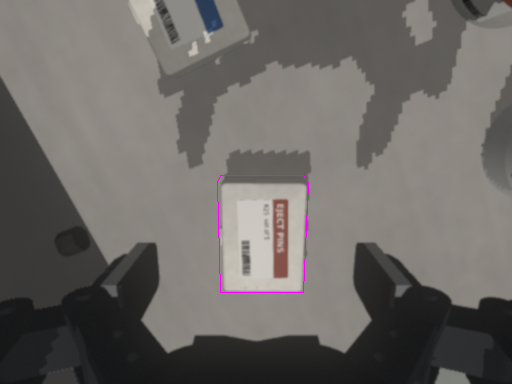

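play_rows(
  series=[
    {"hand": 0, "xyz": [-0.35, 0.3, 1.5], "spin": 0},
    {"hand": 0, "xyz": [0, 0, 1.5], "spin": 0},
    {"hand": 0, "xyz": [0, 0, 0], "spin": 0},
  ],
)

```text
t: 4.7
eef_pos: [0.6487, -0.2208, 0.019]
orientation: [[0.376, 0.927, -0.001], [0.927, -0.376, 0.001], [0.0, -0.002, -1.0]]
ft_force: [0.1, 0.6, -0.5]
finger_gap: 0.0851
```

play_rows(
  series=[
    {"hand": 255, "xyz": [0, 0, 0], "spin": 0},
    {"hand": 255, "xyz": [0, 0, 0], "spin": 0},
    {"hand": 255, "xyz": [0, 0, 0], "spin": 0},
    {"hand": 255, "xyz": [0, 0, 0], "spin": 0},
    {"hand": 255, "xyz": [0, 0, 0], "spin": 0},
  ],
  squeeze=40,
)

```text
t: 5.2
eef_pos: [0.6497, -0.221, 0.0213]
orientation: [[0.375, 0.927, 0.001], [0.927, -0.375, -0.001], [-0.0, 0.001, -1.0]]
ft_force: [-1.7, 0.5, 7.4]
finger_gap: 0.0434
```

play_rows(
  series=[
    {"hand": 255, "xyz": [0, 0, -0.5], "spin": 0},
    {"hand": 255, "xyz": [0, 0, -3], "spin": 0},
    {"hand": 255, "xyz": [0, 0, -4], "spin": 0},
    {"hand": 255, "xyz": [0, 0, -4], "spin": 0},
    {"hand": 255, "xyz": [0, 0, -4], "spin": 0},
  ],
)

```text
t: 5.7
eef_pos: [0.6491, -0.2207, 0.1774]
orientation: [[0.375, 0.927, 0.0], [0.927, -0.375, -0.0], [0.0, 0.0, -1.0]]
ft_force: [0.8, -0.4, -0.6]
finger_gap: 0.0431
```

```bash
cat > look.py <<'E'
from h import *
import sys
s=ctrl.observe(); print(s['t'],np.round(s['eef_pos'],4),s['finger_gap'],np.round(s['ft_force'],1))
p=ctrl.snapshot(sys.argv[1]); cv2.imwrite('pics/'+sys.argv[2]+'.png',p['img'][:,:,::-1])
E
python3 look.py wrist wr3
python3 -c "
from h import *
plan([.53,-.05,.18],87.25,5)"
```

```text
5.7 [ 0.6491 -0.2207  0.1774] 0.04313226034856982 [ 0.8 -0.4 -0.6]
t 5.75 pos [ 0.6518 -0.2218  0.1846] xaz 67.96 F [ 2.6 -1.1  7.1] gap 0.0429 j6 -1.7201501100545924 turn 19.29
[2.3, -3.5, 0.1] -0.64
[2.5, -3.4, 0.1] -0.64
[2.7, -3.2, 0.1] -0.64
[2.9, -3.0, 0.1] -0.64
[3.2, -2.9, 0.1] -0.64
end [ 0.5299 -0.0498  0.1796] 87.16
```

View pics/wr3.png

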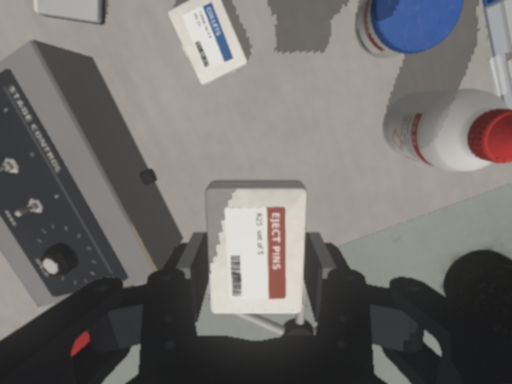

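```bash
cat > held.py <<'E'
from h import *
import sys
k,out,zb=sys.argv[1],sys.argv[2],float(sys.argv[3])
s=ctrl.observe(); p=ctrl.snapshot('wrist'); e=np.array(s['eef_pos']); R=np.array(s['orientation'])
f=p['img'].copy(); r=ctrl.cut_out(p,k)
for r in r[:2]:
    v,iou=fitbox(p,r['region'],onz(p,r['uv'],e[2]-zb+.008),DIM[k],e[2]-zb)
    d=v[:2]-e[:2]; print(np.round(r['uv']),iou,'in tool x,y mm',1000*(d@R[:2,0]),1000*(d@R[:2,1]),'box x rel jaw deg',np.degrees(v[2]-np.arctan2(R[1,1],R[0,1])))
    cv2.polylines(f,[np.int32(np.round(sil(p,*v,DIM[k],z0=e[2]-zb)))],True,(255,0,255),1)
print(s['t'],np.round(proj(p,e),1),np.round(e,4)); cv2.imwrite('pics/'+out+'.png',f[:,:,::-1])
E
python3 held.py red_box held1 .021
```

```text
[255. 244.] 0.9149710939259704 in tool x,y mm 1.3292871126131454 0.44152216437702313 box x rel jaw deg 0.9635322477839913
5.75 [255.3 262.8] [ 0.6518 -0.2218  0.1846]
```

View pics/held1.png

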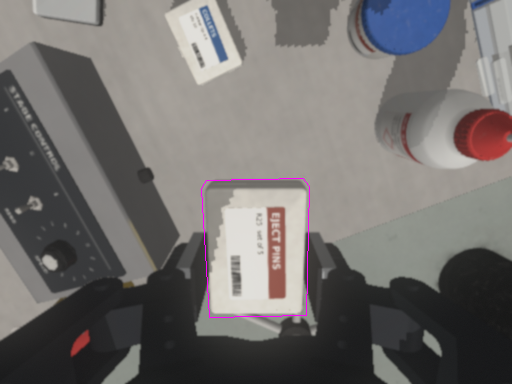

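```bash
python3 -c "
from h import *
plan([.50,-.02,.185],86.8,6)"
```

```text
t 5.85 pos [ 0.6507 -0.2215  0.1788] xaz 67.95 F [ 0.2  0.7 -1. ] gap 0.0425 j6 -1.719944133080204 turn 18.85
[2.2, -3.6, -0.1] -0.52
[2.4, -3.5, -0.1] -0.52
[2.5, -3.3, -0.1] -0.52
[2.7, -3.2, -0.1] -0.52
[2.9, -3.0, -0.1] -0.52
[3.0, -2.9, -0.1] -0.52
end [ 0.4998 -0.0204  0.1848] 86.67
```

play_rows(
  series=[
    {"hand": 255, "xyz": [2.2, -3.6, -0.1], "spin": -0.52},
    {"hand": 255, "xyz": [2.4, -3.5, -0.1], "spin": -0.52},
    {"hand": 255, "xyz": [2.5, -3.3, -0.1], "spin": -0.52},
    {"hand": 255, "xyz": [2.7, -3.2, -0.1], "spin": -0.52},
    {"hand": 255, "xyz": [2.9, -3.0, -0.1], "spin": -0.52},
  ],
)

```text
t: 6.35
eef_pos: [0.522, -0.0517, 0.1795]
orientation: [[0.11, 0.994, -0.002], [0.994, -0.11, 0.0], [0.0, -0.002, -1.0]]
ft_force: [-0.3, 0.4, -1.2]
finger_gap: 0.0431
```

play_rows(
  series=[
    {"hand": 255, "xyz": [3.0, -2.9, -0.1], "spin": -0.52},
    {"hand": 255, "xyz": [4.5, 0, 0], "spin": 0},
    {"hand": 255, "xyz": [4.5, 0, 0], "spin": 0},
    {"hand": 255, "xyz": [4.5, -0.1, 0], "spin": 0},
    {"hand": 255, "xyz": [4.5, -0.2, 0], "spin": 0},
  ],
)

```text
t: 6.85
eef_pos: [0.5051, 0.1617, 0.1805]
orientation: [[0.058, 0.998, -0.001], [0.998, -0.058, -0.0], [-0.0, -0.001, -1.0]]
ft_force: [0.9, 0.4, -1.1]
finger_gap: 0.0432
```

play_rows(
  series=[
    {"hand": 255, "xyz": [4.5, -0.2, 0], "spin": 0},
    {"hand": 255, "xyz": [4.5, -0.2, 0], "spin": 0},
    {"hand": 255, "xyz": [4.5, -0.2, 0], "spin": 0},
    {"hand": 255, "xyz": [4.5, -0.2, 0], "spin": 0},
    {"hand": 255, "xyz": [4.5, -0.2, 0], "spin": 0},
  ],
)

```text
t: 7.35
eef_pos: [0.5081, 0.3869, 0.1802]
orientation: [[0.058, 0.998, -0.001], [0.998, -0.058, -0.001], [-0.001, -0.001, -1.0]]
ft_force: [0.3, -0.3, -1.0]
finger_gap: 0.0431
```

play_rows(
  series=[
    {"hand": 255, "xyz": [4.5, -0.1, 0], "spin": 0},
    {"hand": 255, "xyz": [3.0, 0, 0], "spin": 0},
    {"hand": 255, "xyz": [0, 0, 0], "spin": 0},
  ],
)

```text
t: 7.65
eef_pos: [0.5114, 0.4636, 0.1797]
orientation: [[0.055, 0.998, -0.001], [0.998, -0.055, 0.0], [0.0, -0.001, -1.0]]
ft_force: [0.1, -0.4, -0.9]
finger_gap: 0.0431
```

```bash
python3 held.py red_box held2 .021; python3 -c "
from h import *
plan([.5143,.4724,.06],86.6,3)"
```

```text
[255. 243.] 0.9134416169795505 in tool x,y mm 1.2100438800160318 -0.42450870163308385 box x rel jaw deg 0.9741763421535392
7.65 [254.8 262.7] [0.5114 0.4636 0.1797]
t 7.75 pos [0.5116 0.4602 0.1799] xaz 86.73 F [ 0.3 -0.7 -0.9] gap 0.0436 j6 40.27993540760903 turn -0.13
[0.41, 0.07, 4.0] 0.01
[0.41, 0.07, 3.99] 0.01
[0.41, 0.06, 4.0] 0.01
end [0.5143 0.4724 0.06  ] 86.55
```

View pics/held2.png

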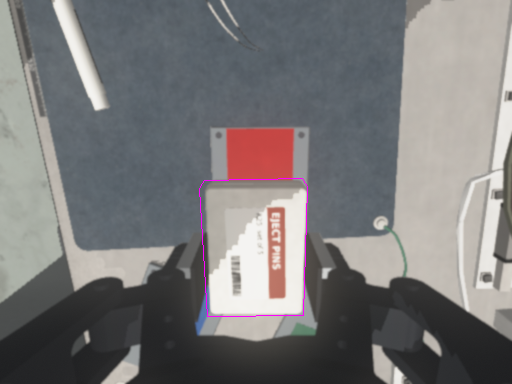

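```bash
python3 -c "
from h import *
for i in range(3):
    p=ctrl.snapshot('wrist'); s=ctrl.observe(); print(s['t'],np.round(s['eef_pos'],4),np.round(np.array(p['T'])[:3,3],4))
a=onz(p,(226.5,127.5),.005);b=onz(p,(294.5,127.5),.005); print(a,b)
m=colmask(p['img'],'red')&(np.arange(384)[:,None]<180); ys,xs=np.nonzero(m); print(xs.min(),xs.max(),ys.min())
u=b-a; ang=np.degrees(np.arctan2(u[1],u[0])); print(ang,np.hypot(u[0],u[1]),(a+b)/2-.036*np.array([-u[1],u[0],0])/np.hypot(u[0],u[1]))
"
```

```text
7.8 [0.5118 0.4595 0.1802] [0.5159 0.5268 0.3093]
7.85 [0.5121 0.4591 0.1805] [0.5162 0.526  0.3096]
7.9 [0.5123 0.459  0.1809] [0.5165 0.5256 0.31  ]
[0.48811625 0.5067564  0.005     ] [0.55049523 0.50316793 0.005     ]
226 291 124
-3.2924187964532567 0.062482111298781354 [0.51723819 0.46902159 0.005     ]
```

play_rows(
  series=[
    {"hand": 255, "xyz": [0.4, 0.1, 4], "spin": 0},
    {"hand": 255, "xyz": [0.4, 0.1, 4], "spin": 0},
    {"hand": 255, "xyz": [0.4, 0, 4], "spin": 0},
    {"hand": 255, "xyz": [0, 0, 0], "spin": 0},
    {"hand": 255, "xyz": [0, 0, 0], "spin": 0},
  ],
)

```text
t: 8.4
eef_pos: [0.5153, 0.4713, 0.0619]
orientation: [[0.059, 0.998, -0.001], [0.998, -0.059, -0.001], [-0.001, -0.001, -1.0]]
ft_force: [-0.2, 0.7, 0.8]
finger_gap: 0.0431
```

```bash
python3 held.py red_box held3 .021; python3 -c "
from h import *
plan([.5151,.4717,.026],86.6,2)"
```

```text
[257. 243.] 0.914697864382454 in tool x,y mm 1.1910621612462053 -0.3827129872735208 box x rel jaw deg 0.9232744612637885
[255. 326.] 0.40740463164205953 in tool x,y mm -71.43671493607523 12.743021127573371 box x rel jaw deg -0.16001787928326044
8.4 [254.8 262.7] [0.5153 0.4713 0.0619]
t 8.5 pos [0.5163 0.4723 0.0639] xaz 86.64 F [-0.1  0.1  0.2] gap 0.0433 j6 40.93550346613255 turn -0.04
[-0.03, -0.06, 1.89] 0.0
[-0.04, -0.05, 1.9] 0.0
end [0.5151 0.4717 0.026 ] 86.64
```

View pics/held3.png

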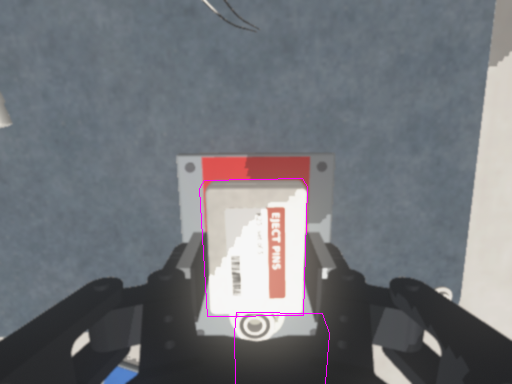

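play_rows(
  series=[
    {"hand": 255, "xyz": [0, 0, 1.8], "spin": 0},
    {"hand": 255, "xyz": [0, 0, 1.2], "spin": 0},
    {"hand": 255, "xyz": [0, 0, 0.5], "spin": 0},
    {"hand": 255, "xyz": [0, 0, 0], "spin": 0},
    {"hand": 255, "xyz": [0, 0, 0], "spin": 0},
  ],
)

```text
t: 9.0
eef_pos: [0.5154, 0.4722, 0.027]
orientation: [[0.058, 0.998, 0.001], [0.998, -0.058, 0.001], [0.001, 0.001, -1.0]]
ft_force: [0.5, -0.7, 0.0]
finger_gap: 0.0432
```

play_rows(
  series=[
    {"hand": 255, "xyz": [0, 0, 0.1], "spin": 0},
    {"hand": 255, "xyz": [0, 0, 0], "spin": 0},
  ],
)

```text
t: 9.2
eef_pos: [0.5154, 0.4723, 0.0264]
orientation: [[0.058, 0.998, 0.001], [0.998, -0.058, 0.001], [0.001, 0.001, -1.0]]
ft_force: [-1.4, -1.3, 8.5]
finger_gap: 0.0431
```

```bash
python3 look.py side sd1; python3 look.py wrist sd1w
```

```text
9.2 [0.5154 0.4723 0.0264] 0.0430799319737692 [-1.4 -1.3  8.5]
9.25 [0.5154 0.4723 0.0264] 0.043026506725274416 [-1.7 -2.3  9. ]
```

View pics/sd1.png

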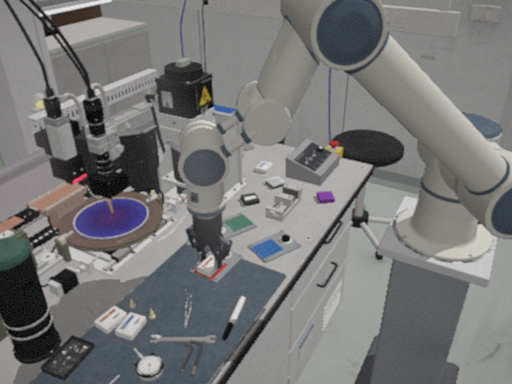

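play_rows(
  series=[
    {"hand": 0, "xyz": [0, 0, 0], "spin": 0},
    {"hand": 0, "xyz": [0, 0, 0], "spin": 0},
    {"hand": 0, "xyz": [0, 0, 0], "spin": 0},
    {"hand": 0, "xyz": [0, 0, -1], "spin": 0},
    {"hand": 0, "xyz": [0, 0, -3], "spin": 0},
  ],
)

```text
t: 9.8
eef_pos: [0.5137, 0.471, 0.0636]
orientation: [[0.058, 0.998, -0.004], [0.998, -0.058, -0.003], [-0.003, -0.004, -1.0]]
ft_force: [0.1, -0.9, -0.3]
finger_gap: 0.0855
```

play_rows(
  series=[
    {"hand": 0, "xyz": [0, 0, -4], "spin": 0},
    {"hand": 0, "xyz": [0, 0, -4], "spin": 0},
    {"hand": 0, "xyz": [0, 0, -4], "spin": 0},
  ],
)

```text
t: 10.1
eef_pos: [0.5149, 0.4719, 0.1877]
orientation: [[0.058, 0.998, 0.0], [0.998, -0.058, 0.0], [0.0, 0.0, -1.0]]
ft_force: [1.5, 0.6, 0.7]
finger_gap: 0.0855
```

```bash
python3 w.py red_box wr4 .005;  python3 -c "
from h import *
plan([.50,.05,.19],85,10)"
```

```text
t 10.1 pos [0.5149 0.4719 0.1877] xaz 86.67 gap 0.08545991729369634
red_box [255.6 172.6] 0.88 3156 [0.515  0.4742] -3.3 0.926
t 10.2 pos [0.5172 0.4738 0.1923] xaz 86.67 F [ 0.6  0.9 -1.1] gap 0.0854 j6 40.943812977655675 turn -1.67
[-4.2, 0.1, 0.0] 0.03
[-4.2, 0.1, 0.0] 0.03
[-4.2, 0.1, 0.0] 0.03
[-4.3, 0.1, 0.0] 0.03
[-4.2, 0.1, 0.0] 0.03
[-4.3, 0.1, 0.0] 0.03
[-4.2, 0.2, 0.1] 0.03
[-4.3, 0.2, 0.0] 0.03
[-4.2, 0.2, 0.1] 0.03
[-4.3, 0.1, 0.0] 0.03
end [0.4995 0.0499 0.1903] 84.87
```

View pics/wr4.png

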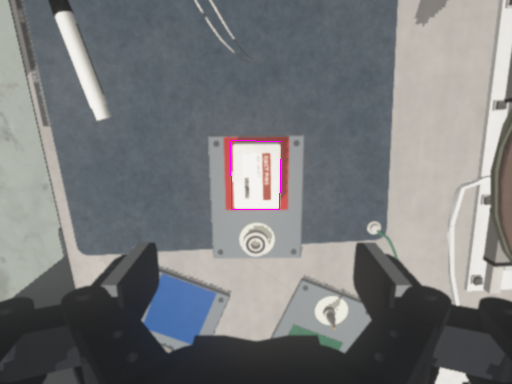

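play_rows(
  series=[
    {"hand": 0, "xyz": [-4.5, 0, 0], "spin": 0},
    {"hand": 0, "xyz": [-4.5, 0, 0], "spin": 0},
    {"hand": 0, "xyz": [-4.5, 0, 0], "spin": 0},
    {"hand": 0, "xyz": [-4.5, 0, 0], "spin": 0},
    {"hand": 0, "xyz": [-4.5, 0, 0], "spin": 0},
  ],
)

```text
t: 10.7
eef_pos: [0.5015, 0.2458, 0.1857]
orientation: [[0.058, 0.998, 0.0], [0.998, -0.058, 0.0], [0.0, 0.0, -1.0]]
ft_force: [1.2, -0.8, -0.4]
finger_gap: 0.0854
```

play_rows(
  series=[
    {"hand": 0, "xyz": [-4.5, 0, 0], "spin": 0},
    {"hand": 0, "xyz": [-4.5, 0, 0], "spin": 0},
    {"hand": 0, "xyz": [-4.5, 0, 0], "spin": 0},
    {"hand": 0, "xyz": [-4.5, 0, 0], "spin": 0},
    {"hand": 0, "xyz": [-4.5, 0, 0], "spin": 0},
  ],
)

```text
t: 11.2
eef_pos: [0.4885, 0.0211, 0.1857]
orientation: [[0.058, 0.998, 0.001], [0.998, -0.058, -0.0], [-0.0, 0.001, -1.0]]
ft_force: [1.4, 0.2, -0.2]
finger_gap: 0.0853
```

play_rows(
  series=[
    {"hand": 0, "xyz": [-4.5, 2, 0], "spin": 0},
    {"hand": 0, "xyz": [-3, 3.5, 0], "spin": 0},
    {"hand": 0, "xyz": [-2.5, 4, 0], "spin": 0},
    {"hand": 0, "xyz": [0, 4, 0], "spin": 0},
    {"hand": 0, "xyz": [0, 0, 0], "spin": 0},
  ],
)

```text
t: 11.7
eef_pos: [0.622, -0.0864, 0.1854]
orientation: [[0.059, 0.998, 0.003], [0.998, -0.059, -0.001], [-0.0, 0.003, -1.0]]
ft_force: [-0.6, 0.4, 0.2]
finger_gap: 0.0853
```

```bash
python3 w.py blue_box wb1;  python3 -c "
from h import *
plan([.657,-.095,.06],85,4)"
```

```text
t 11.7 pos [ 0.622  -0.0864  0.1854] xaz 86.59 gap 0.08525486400617313
blue_box [291.8 181. ] 0.85 3112 [ 0.6571 -0.0941] 3.4 0.936
t 11.8 pos [ 0.6179 -0.085   0.185 ] xaz 86.66 F [-0.9  0.6 -0.4] gap 0.0854 j6 -9.972432462313806 turn -1.66
[-0.2, 1.0, 3.1] 0.07
[-0.2, 1.0, 3.1] 0.07
[-0.2, 1.0, 3.2] 0.07
[-0.1, 1.0, 3.1] 0.07
end [ 0.6574 -0.0947  0.06  ] 84.98
```

View pics/wb1.png

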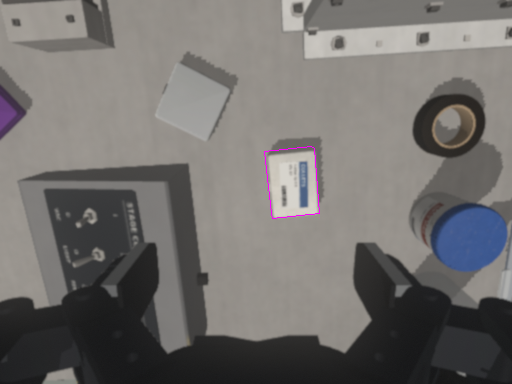

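```bash
 python3 -c "
from h import *
plan([.657,-.0948,.05],93.4,4)"
```

```text
t 11.8 pos [ 0.6179 -0.085   0.185 ] xaz 86.66 F [-0.9  0.6 -0.4] gap 0.0854 j6 -9.972432462313806 turn 6.74
[-0.2, 1.0, 3.4] -0.28
[-0.2, 1.0, 3.4] -0.28
[-0.2, 1.0, 3.4] -0.28
[-0.3, 0.9, 3.3] -0.28
end [ 0.6568 -0.0946  0.05  ] 93.38
```

play_rows(
  series=[
    {"hand": 0, "xyz": [-0.2, 1, 3.4], "spin": -0.28},
    {"hand": 0, "xyz": [-0.2, 1, 3.4], "spin": -0.28},
    {"hand": 0, "xyz": [-0.2, 1, 3.4], "spin": -0.28},
    {"hand": 0, "xyz": [-0.3, 0.9, 3.3], "spin": -0.28},
    {"hand": 0, "xyz": [0, 0, 0], "spin": 0},
  ],
)

```text
t: 12.3
eef_pos: [0.6542, -0.0937, 0.0466]
orientation: [[-0.06, 0.998, -0.006], [0.998, 0.06, 0.001], [0.002, -0.006, -1.0]]
ft_force: [-0.7, 0.0, -0.2]
finger_gap: 0.0856
```

```bash
python3 w.py blue_box wb2;  python3 -c "
from h import *
plan([.657,-.096,.02],93.4,2)"
```

```text
t 12.3 pos [ 0.6542 -0.0937  0.0466] xaz 93.44 gap 0.08558435395720677
blue_box [260.5 230.6] 0.68 9635 [ 0.6575 -0.0948] 1.8 0.936
t 12.4 pos [ 0.6558 -0.0941  0.0508] xaz 93.36 F [-0.4  0.3  0.8] gap 0.0853 j6 -16.680233566962617 turn 0.04
[-0.1, 0.05, 1.54] -0.0
[-0.1, 0.06, 1.54] -0.0
end [ 0.657 -0.096  0.02 ] 93.36
```

View pics/wb2.png

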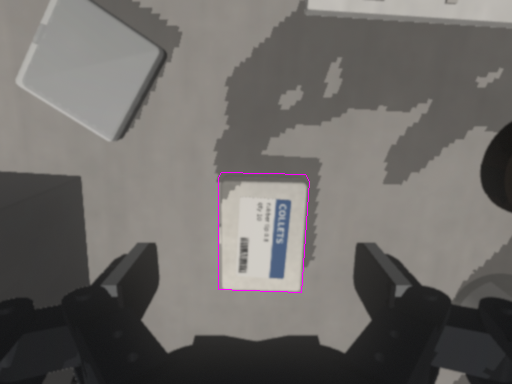

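play_rows(
  series=[
    {"hand": 0, "xyz": [-0.2, 0.1, 1.5], "spin": 0},
    {"hand": 0, "xyz": [0, 0, 1.4], "spin": 0},
    {"hand": 0, "xyz": [0, 0, 0], "spin": 0},
    {"hand": 0, "xyz": [0, 0, 0], "spin": 0},
  ],
)

```text
t: 12.8
eef_pos: [0.6576, -0.0963, 0.0214]
orientation: [[-0.059, 0.998, -0.0], [0.998, 0.059, 0.0], [0.0, -0.0, -1.0]]
ft_force: [1.5, 0.6, 0.6]
finger_gap: 0.0854
```

play_rows(
  series=[
    {"hand": 255, "xyz": [0, 0, 0], "spin": 0},
    {"hand": 255, "xyz": [0, 0, 0], "spin": 0},
    {"hand": 255, "xyz": [0, 0, 0], "spin": 0},
    {"hand": 255, "xyz": [0, 0, 0], "spin": 0},
    {"hand": 255, "xyz": [0, 0, 0], "spin": 0},
  ],
)

```text
t: 13.3
eef_pos: [0.6581, -0.0964, 0.0219]
orientation: [[-0.059, 0.998, 0.001], [0.998, 0.059, -0.0], [-0.0, 0.001, -1.0]]
ft_force: [-1.6, -0.6, 7.2]
finger_gap: 0.0431
```

play_rows(
  series=[
    {"hand": 255, "xyz": [0, 0, -0.5], "spin": 0},
    {"hand": 255, "xyz": [0, 0, -3], "spin": 0},
    {"hand": 255, "xyz": [0, 0, -4], "spin": 0},
    {"hand": 255, "xyz": [0, 0, -4], "spin": 0},
    {"hand": 255, "xyz": [0, 0, -4], "spin": 0},
  ],
)

```text
t: 13.8
eef_pos: [0.6576, -0.0964, 0.1782]
orientation: [[-0.059, 0.998, -0.0], [0.998, 0.059, 0.0], [0.0, -0.0, -1.0]]
ft_force: [1.3, -0.0, -1.7]
finger_gap: 0.0431
```

```bash
python3 held.py blue_box heldb1 .022;  python3 -c "
from h import *
plan([.52,.0,.18],88,5)"
```

```text
[258. 244.] 0.9235318275154004 in tool x,y mm 1.1615139712402704 0.2885302269599267 box x rel jaw deg 0.03923584169625456
13.8 [254.6 262.5] [ 0.6576 -0.0964  0.1782]
t 13.9 pos [ 0.6604 -0.097   0.1825] xaz 93.39 F [ 0.7  0.5 -0.2] gap 0.0433 j6 -16.86640859750973 turn -5.39
[2.1, -2.7, 0.0] 0.18
[2.1, -2.7, 0.1] 0.18
[2.0, -2.8, 0.0] 0.18
[1.9, -2.8, 0.1] 0.18
[1.9, -2.8, 0.0] 0.18
end [0.5203 0.     0.1805] 87.99
```

View pics/heldb1.png

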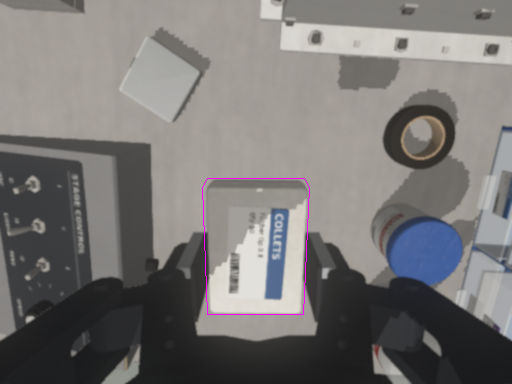

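play_rows(
  series=[
    {"hand": 255, "xyz": [2.1, -2.7, 0], "spin": 0.18},
    {"hand": 255, "xyz": [2.1, -2.7, 0.1], "spin": 0.18},
    {"hand": 255, "xyz": [2.0, -2.8, 0], "spin": 0.18},
    {"hand": 255, "xyz": [1.9, -2.8, 0.1], "spin": 0.18},
    {"hand": 255, "xyz": [1.9, -2.8, 0], "spin": 0.18},
  ],
)

```text
t: 14.4
eef_pos: [0.5161, 0.0013, 0.174]
orientation: [[0.036, 0.999, -0.0], [0.999, -0.036, 0.0], [0.0, -0.0, -1.0]]
ft_force: [-1.1, 0.2, -0.0]
finger_gap: 0.0431
```

```bash
python3 -c "
from h import *
plan([.4192,.3252,.18],64.1,9)"
```

```text
t 14.4 pos [0.5161 0.0013 0.174 ] xaz 87.93 F [-1.1  0.2 -0. ] gap 0.0431 j6 -4.423023081652856 turn -23.83
[3.6, -1.2, -0.1] 0.44
[3.5, -1.4, -0.1] 0.44
[3.4, -1.5, -0.1] 0.44
[3.4, -1.7, -0.0] 0.44
[3.3, -1.8, -0.1] 0.44
[3.2, -2.0, -0.0] 0.44
[3.1, -2.1, -0.1] 0.44
[2.9, -2.3, -0.0] 0.44
[2.9, -2.4, -0.1] 0.44
end [0.4193 0.3254 0.18  ] 64.17
```

play_rows(
  series=[
    {"hand": 255, "xyz": [3.6, -1.2, -0.1], "spin": 0.44},
    {"hand": 255, "xyz": [3.5, -1.4, -0.1], "spin": 0.44},
    {"hand": 255, "xyz": [3.4, -1.5, -0.1], "spin": 0.44},
    {"hand": 255, "xyz": [3.4, -1.7, 0], "spin": 0.44},
    {"hand": 255, "xyz": [3.3, -1.8, -0.1], "spin": 0.44},
  ],
)

```text
t: 14.9
eef_pos: [0.4631, 0.1825, 0.1782]
orientation: [[0.264, 0.964, -0.0], [0.964, -0.264, -0.0], [-0.0, -0.0, -1.0]]
ft_force: [1.2, 0.9, 0.2]
finger_gap: 0.043
```

play_rows(
  series=[
    {"hand": 255, "xyz": [3.2, -2.0, 0], "spin": 0.44},
    {"hand": 255, "xyz": [3.1, -2.1, -0.1], "spin": 0.44},
    {"hand": 255, "xyz": [2.9, -2.3, 0], "spin": 0.44},
    {"hand": 255, "xyz": [2.9, -2.4, 0], "spin": 0.44},
    {"hand": 255, "xyz": [0, 0, 0], "spin": 0},
  ],
)

```text
t: 15.4
eef_pos: [0.4192, 0.328, 0.1791]
orientation: [[0.433, 0.901, 0.0], [0.901, -0.433, 0.001], [0.001, -0.0, -1.0]]
ft_force: [0.5, -0.5, 0.0]
finger_gap: 0.0433
```

```bash
python3 -c "
from h import *
plan([.4192,.3252,.06],64.1,3)"; python3 held.py blue_box heldb2 .022
```

```text
t 15.4 pos [0.4192 0.328  0.1791] xaz 64.31 F [ 0.5 -0.5  0. ] gap 0.0433 j6 57.24610729709507 turn -0.21
[-0.08, 0.04, 3.97] 0.01
[-0.08, 0.04, 3.97] 0.01
[-0.09, 0.04, 3.97] 0.01
end [0.4192 0.3252 0.06  ] 64.13
[256. 246.] 0.9200611354936411 in tool x,y mm 1.3427731245475818 -0.308702702648439 box x rel jaw deg 0.05475666773046388
[490. 279.] 0.5526255244282041 in tool x,y mm -10.728515210991064 143.0169554733966 box x rel jaw deg -106.18881177809891
15.4 [255.4 262.9] [0.4192 0.328  0.1791]
```

View pics/heldb2.png

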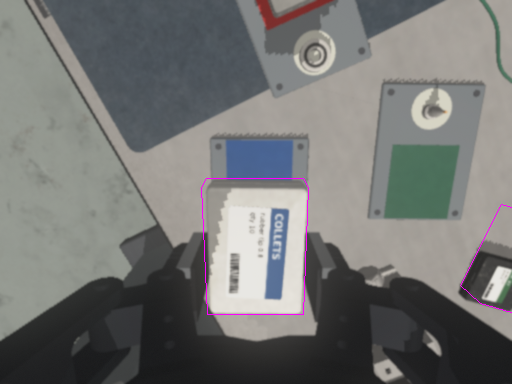

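```bash
cat > pt.py <<'E'
from h import *
import sys
c,rmax=sys.argv[1],int(sys.argv[2]); sg=1 if len(sys.argv)<4 else int(sys.argv[3])
p=ctrl.snapshot('wrist'); s=ctrl.observe()
m=colmask(p['img'],c); m[rmax:]=0
n,l,st,ce=cv2.connectedComponentsWithStats(m.astype(np.uint8)); i=1+np.argmax(st[1:,4]); print(st[i])
top=[]
q=l==i
xs=[x for x in range(st[i,0]+6,st[i,0]+st[i,2]-6)]
t=np.array([[x,np.nonzero(q[:,x])[0].min()-.0] for x in xs],float)
w=np.array([onz(p,u,.005)[:2] for u in t]); vx=np.polyfit(w[:,0],w[:,1],1); ang=np.arctan(vx[0])
ys=range(st[i,1]+4,st[i,1]+st[i,3]-8)
L=np.mean([onz(p,(np.nonzero(q[y])[0].min()-.5,y),.005)[:2] for y in ys],axis=0)
Rr=np.mean([onz(p,(np.nonzero(q[y])[0].max()+.5,y),.005)[:2] for y in ys],axis=0)
print('width',np.hypot(*(Rr-L)),'short-axis deg',np.degrees(ang))
xa=np.array([np.cos(ang),np.sin(ang)]); ya=np.array([-xa[1],xa[0]])
if xa@(Rr-L)<0: xa=-xa; ya=-ya
mid=(L+Rr)/2; topd=np.mean(w@ya)
print('centre',np.round(xa*(mid@xa)+ya*(topd-.036),4),'xaz wanted',np.degrees(np.arctan2(ya[1],ya[0])))
print(np.round(s['eef_pos'],4))
E
python3 pt.py blue 178
```

```text
[ 224  137   67   41 2650]
width 0.061324407856007734 short-axis deg -25.96488495390721
centre [0.4215 0.3259] xaz wanted 64.0351150460928
[0.4203 0.3243 0.1791]
```

play_rows(
  series=[
    {"hand": 255, "xyz": [0, 0, 4], "spin": 0},
    {"hand": 255, "xyz": [0, 0, 4], "spin": 0},
    {"hand": 255, "xyz": [0, 0, 4], "spin": 0},
    {"hand": 255, "xyz": [0, 0, 0], "spin": 0},
    {"hand": 255, "xyz": [0, 0, 0], "spin": 0},
  ],
)

```text
t: 16.05
eef_pos: [0.4208, 0.3238, 0.0597]
orientation: [[0.436, 0.9, -0.001], [0.9, -0.436, -0.001], [-0.001, -0.001, -1.0]]
ft_force: [-0.1, 1.3, 0.5]
finger_gap: 0.0434
```

```bash
python3 look.py wrist b3; python3 -c "
from h import *
plan([.4201,.325,.0275],64.1,2)"
```

```text
16.05 [0.4208 0.3238 0.0597] 0.04339887383019477 [-0.1  1.3  0.5]
t 16.1 pos [0.4214 0.3244 0.0607] xaz 64.18 F [-0.2 -0.6  0.3] gap 0.0432 j6 56.97273432199964 turn -0.08
[-0.0, -0.07, 1.66] 0.01
[-0.0, -0.07, 1.66] 0.01
end [0.4201 0.325  0.0275] 64.06
```

View pics/b3.png

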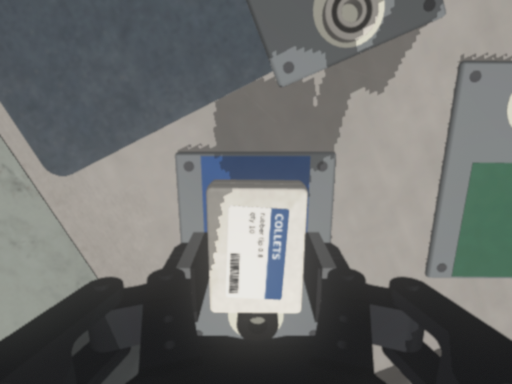

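play_rows(
  series=[
    {"hand": 255, "xyz": [0, -0.1, 1.8], "spin": 0},
    {"hand": 255, "xyz": [0, 0, 1.2], "spin": 0},
    {"hand": 255, "xyz": [0, 0, 0.3], "spin": 0},
    {"hand": 255, "xyz": [0, 0, 0], "spin": 0},
    {"hand": 255, "xyz": [0, 0, 0], "spin": 0},
  ],
)

```text
t: 16.6
eef_pos: [0.4201, 0.3252, 0.0271]
orientation: [[0.435, 0.901, 0.001], [0.901, -0.435, 0.0], [0.001, 0.001, -1.0]]
ft_force: [0.2, 0.1, -1.1]
finger_gap: 0.043
```

play_rows(
  series=[
    {"hand": 255, "xyz": [0, 0, 0.1], "spin": 0},
    {"hand": 255, "xyz": [0, 0, 0], "spin": 0},
  ],
)

```text
t: 16.8
eef_pos: [0.4201, 0.3253, 0.0268]
orientation: [[0.435, 0.901, 0.001], [0.901, -0.435, 0.001], [0.001, 0.001, -1.0]]
ft_force: [-3.6, -2.6, 23.5]
finger_gap: 0.0434
```

Contact; release and rise.

play_rows(
  series=[
    {"hand": 0, "xyz": [0, 0, 0], "spin": 0},
    {"hand": 0, "xyz": [0, 0, 0], "spin": 0},
    {"hand": 0, "xyz": [0, 0, 0], "spin": 0},
    {"hand": 0, "xyz": [0, 0, -1], "spin": 0},
    {"hand": 0, "xyz": [0, 0, -3], "spin": 0},
  ],
)

```text
t: 17.3
eef_pos: [0.4186, 0.3244, 0.0644]
orientation: [[0.435, 0.901, -0.003], [0.901, -0.435, -0.002], [-0.003, -0.002, -1.0]]
ft_force: [0.4, 0.0, 0.1]
finger_gap: 0.0852
```

play_rows(
  series=[
    {"hand": 0, "xyz": [0, 0, -4], "spin": 0},
    {"hand": 0, "xyz": [0, 0, -4], "spin": 0},
    {"hand": 0, "xyz": [0, 0, -4], "spin": 0},
    {"hand": 0, "xyz": [0, 0, 0], "spin": 0},
  ],
)

```text
t: 17.7
eef_pos: [0.4216, 0.3263, 0.1908]
orientation: [[0.435, 0.901, 0.007], [0.901, -0.435, 0.004], [0.007, 0.004, -1.0]]
ft_force: [0.5, 0.3, 0.0]
finger_gap: 0.0852
```

```bash
python3 w.py blue_box wb4 .005; python3 pt.py green 384;  python3 -c "
from h import *
plan([.55,.10,.185],64,6)"
```

```text
t 17.7 pos [0.4216 0.3263 0.1908] xaz 64.23 gap 0.0851918799150312
blue_box [252.6 176.6] 0.57 3074 [0.4211 0.3271] -25.7 0.925
[ 383  143   68   70 4030]
width 0.058075681548179124 short-axis deg -25.454035986835414
centre [0.5589 0.2537] xaz wanted 64.54596401316458
[0.4194 0.3249 0.1855]
t 17.85 pos [0.4194 0.3249 0.1855] xaz 64.22 F [ 0.4 -0.2 -1.1] gap 0.0854 j6 57.087105998246436 turn -0.22
[-2.4, 3.6, 0.0] 0.01
[-2.4, 3.6, 0.0] 0.01
[-2.4, 3.6, 0.0] 0.01
[-2.4, 3.6, 0.0] 0.01
[-2.5, 3.6, 0.0] 0.01
[-2.4, 3.6, 0.0] 0.01
end [0.5502 0.1    0.1855] 63.86
```

View pics/wb4.png

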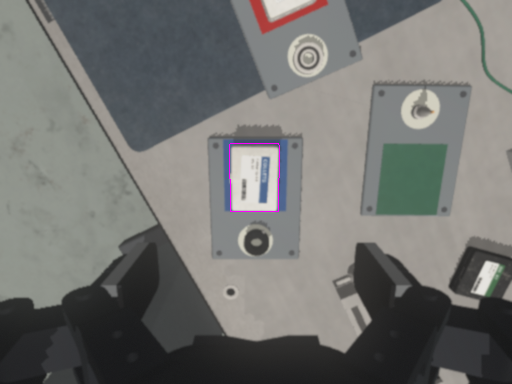

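play_rows(
  series=[
    {"hand": 0, "xyz": [-2.4, 3.6, 0], "spin": 0},
    {"hand": 0, "xyz": [-2.4, 3.6, 0], "spin": 0},
    {"hand": 0, "xyz": [-2.4, 3.6, 0], "spin": 0},
    {"hand": 0, "xyz": [-2.4, 3.6, 0], "spin": 0},
    {"hand": 0, "xyz": [-2.4, 3.6, 0], "spin": 0},
  ],
)

```text
t: 18.35
eef_pos: [0.5294, 0.137, 0.184]
orientation: [[0.435, 0.901, -0.003], [0.901, -0.435, -0.0], [-0.001, -0.002, -1.0]]
ft_force: [1.4, 0.8, -0.1]
finger_gap: 0.0851
```

play_rows(
  series=[
    {"hand": 0, "xyz": [-1.5, 3.0, 0], "spin": 0},
    {"hand": 0, "xyz": [0, 0, 0], "spin": 0},
    {"hand": 0, "xyz": [0, 0, 0], "spin": 0},
  ],
)

```text
t: 18.65
eef_pos: [0.5495, 0.1116, 0.184]
orientation: [[0.436, 0.9, -0.003], [0.9, -0.436, -0.0], [-0.001, -0.002, -1.0]]
ft_force: [-0.5, 0.1, 1.2]
finger_gap: 0.0852
```

```bash
python3 w.py green_box wg1
```

```text
t 18.65 pos [0.5495 0.1116 0.184 ] xaz 64.14 gap 0.08522731329095468
green_box [169.4 327.3] 0.88 1309 [ 0.3769 -0.0098] 36.7 0.537
green_box [293.4 143.6] 0.8 3360 [0.5936 0.1251] -40.9 0.956
```

View pics/wg1.png

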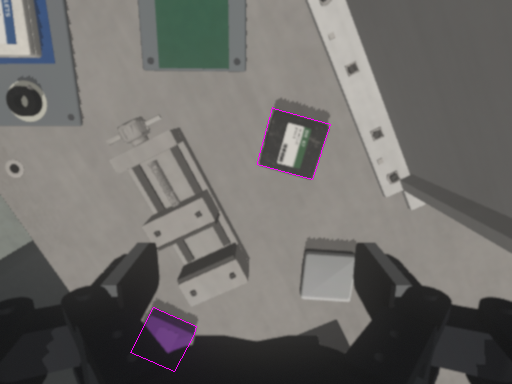

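```bash
 python3 -c "
from h import *
plan([.5936,.1246,.12],139.1,14)"
```

```text
t 18.75 pos [0.549  0.1127 0.1845] xaz 64.25 F [-0.5  0.2  0.5] gap 0.0854 j6 31.230817626235414 turn 74.85
[0.2, 0.2, 0.5] -0.89
[0.2, 0.3, 0.5] -0.89
[0.2, 0.3, 0.5] -0.89
[0.1, 0.3, 0.4] -0.89
[0.1, 0.3, 0.5] -0.89
[0.1, 0.3, 0.4] -0.89
[0.0, 0.3, 0.5] -0.89
[0.0, 0.3, 0.4] -0.89
[-0.0, 0.3, 0.5] -0.89
[-0.0, 0.4, 0.4] -0.89
[-0.1, 0.3, 0.5] -0.89
[-0.1, 0.3, 0.4] -0.89
[-0.1, 0.3, 0.5] -0.89
[-0.2, 0.4, 0.4] -0.89
end [0.5937 0.1249 0.1205] 139.01
```

play_rows(
  series=[
    {"hand": 0, "xyz": [0.2, 0.2, 0], "spin": -0.89},
    {"hand": 0, "xyz": [0.2, 0.3, 0], "spin": -0.89},
    {"hand": 0, "xyz": [0.2, 0.3, 0], "spin": -0.89},
    {"hand": 0, "xyz": [0.1, 0.3, 0.5], "spin": -0.89},
    {"hand": 0, "xyz": [0.1, 0.3, 0.5], "spin": -0.89},
  ],
)

```text
t: 19.25
eef_pos: [0.5652, 0.1175, 0.175]
orientation: [[-0.022, 1.0, -0.001], [1.0, 0.022, 0.0], [0.0, -0.001, -1.0]]
ft_force: [-0.4, -0.2, 0.3]
finger_gap: 0.0856
```

play_rows(
  series=[
    {"hand": 0, "xyz": [0.1, 0.3, 0.5], "spin": -0.89},
    {"hand": 0, "xyz": [0, 0.3, 0.5], "spin": -0.89},
    {"hand": 0, "xyz": [0, 0.3, 0.5], "spin": -0.89},
    {"hand": 0, "xyz": [0, 0.3, 0.5], "spin": -0.89},
    {"hand": 0, "xyz": [0, 0.4, 0.5], "spin": -0.89},
  ],
)

```text
t: 19.75
eef_pos: [0.5805, 0.1218, 0.1498]
orientation: [[-0.468, 0.883, -0.001], [0.883, 0.468, -0.0], [0.0, -0.001, -1.0]]
ft_force: [-0.2, -0.2, 0.1]
finger_gap: 0.0857
```

play_rows(
  series=[
    {"hand": 0, "xyz": [-0.1, 0.3, 0.5], "spin": -0.89},
    {"hand": 0, "xyz": [-0.1, 0.3, 0.5], "spin": -0.89},
    {"hand": 0, "xyz": [-0.1, 0.3, 0.5], "spin": -0.89},
    {"hand": 0, "xyz": [-0.2, 0.4, 0.5], "spin": -0.89},
    {"hand": 0, "xyz": [0, 0, 0], "spin": 0},
  ],
)

```text
t: 20.25
eef_pos: [0.594, 0.1255, 0.1295]
orientation: [[-0.757, 0.654, -0.001], [0.654, 0.757, -0.0], [0.001, -0.001, -1.0]]
ft_force: [0.3, 0.2, 0.1]
finger_gap: 0.0853
```

```bash
python3 w.py green_box wg2; python3 look.py side sdg; python3 -c "
from h import *
plan([.5936,.1246,.05],139.1,4)"
```

```text
t 20.25 pos [0.594  0.1255 0.1295] xaz 139.18 gap 0.0853499863071647
green_box [254.6 189. ] 0.73 4372 [0.5941 0.1232] -40.7 0.918
20.35 [0.5941 0.1251 0.1302] 0.08558791402571353 [-0.4 -1.1  0.9]
t 20.4 pos [0.5943 0.1249 0.1304] xaz 138.88 F [-0.6 -0.   0.1] gap 0.0857 j6 -42.64364959425231 turn 0.22
[0.0, -0.0, 2.0] -0.01
[0.0, -0.0, 2.0] -0.01
[0.0, -0.0, 2.0] -0.01
[0.0, -0.1, 2.0] -0.01
end [0.5936 0.1241 0.0504] 139.12
```

View pics/wg2.png

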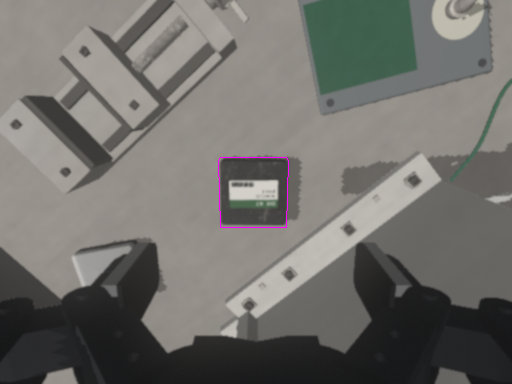

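View pics/sdg.png

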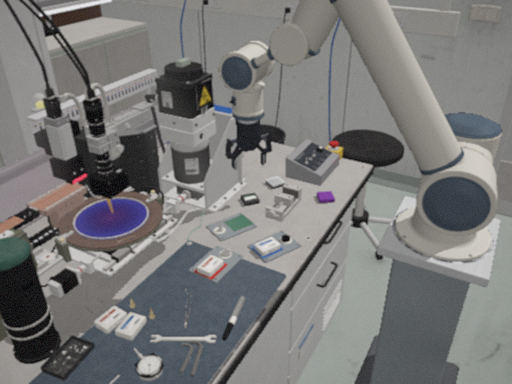

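play_rows(
  series=[
    {"hand": 0, "xyz": [-0.1, 0, 3], "spin": 0},
    {"hand": 0, "xyz": [0, 0, 3], "spin": 0},
    {"hand": 0, "xyz": [0, 0, 2], "spin": 0},
    {"hand": 0, "xyz": [0, 0, 1], "spin": 0},
    {"hand": 0, "xyz": [0, 0, 0], "spin": 0},
  ],
)

```text
t: 20.9
eef_pos: [0.5948, 0.1238, 0.0395]
orientation: [[-0.754, 0.657, -0.002], [0.657, 0.754, -0.0], [0.001, -0.001, -1.0]]
ft_force: [0.5, -1.0, 0.2]
finger_gap: 0.085
```

```bash
python3 w.py green_box wg3; python3 -c "
from h import *
plan([.594,.1237,.02],139.1,2)"
```

```text
t 20.9 pos [0.5948 0.1238 0.0395] xaz 138.93 gap 0.08495799499694738
green_box [255.  229.8] 0.94 10076 [0.5943 0.1232] -42.2 0.925
t 21.0 pos [0.5959 0.1238 0.0411] xaz 138.95 F [0.7 0.  0.6] gap 0.0851 j6 -42.833710181765575 turn 0.15
[0.07, -0.07, 1.06] -0.01
[0.07, -0.07, 1.05] -0.01
end [0.594  0.1237 0.02  ] 139.07
```

View pics/wg3.png

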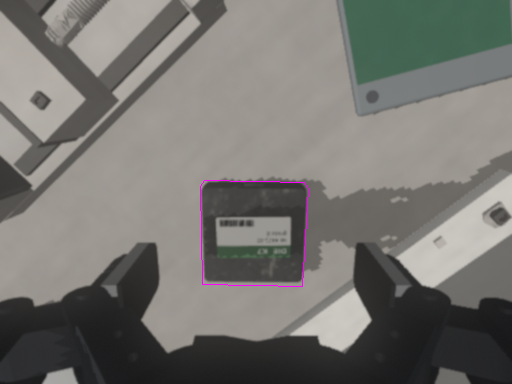

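```bash
python3 -c "
from h import *
p=ctrl.snapshot('wrist'); s=ctrl.observe(); e=np.array(s['eef_pos']);R=np.array(s['orientation']);f=p['img'].copy()
for z in (.0,.015):
  for y in (-.057,.0425,.057):
    for x in (-.011,.011):
        q=e+R[:,0]*x+R[:,1]*y; q[2]=z; u=np.int32(proj(p,q)); cv2.circle(f,tuple(int(v) for v in u),3,(255,0,0) if z==0 else (0,255,0),-1)
cv2.imwrite('pics/wg4.png',f[:,:,::-1])"
```

```text
(no output)
```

View pics/wg4.png

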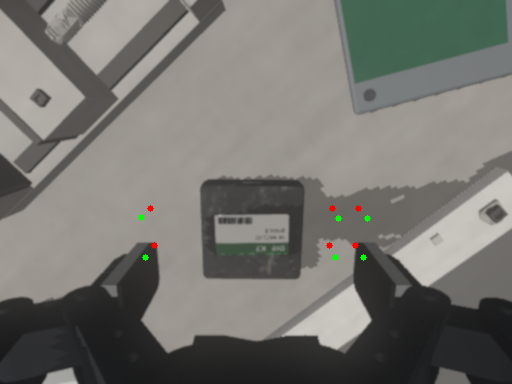

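play_rows(
  series=[
    {"hand": 40, "xyz": [0, 0, 1], "spin": 0},
    {"hand": 40, "xyz": [0, 0, 1], "spin": 0},
    {"hand": 40, "xyz": [0, 0, 0], "spin": 0},
  ],
)

```text
t: 21.35
eef_pos: [0.5947, 0.1236, 0.0189]
orientation: [[-0.754, 0.656, -0.002], [0.656, 0.754, -0.0], [0.001, -0.001, -1.0]]
ft_force: [-1.5, -0.4, -0.1]
finger_gap: 0.0724
```

play_rows(
  series=[
    {"hand": 255, "xyz": [0, 0, 0], "spin": 0},
    {"hand": 255, "xyz": [0, 0, 0], "spin": 0},
    {"hand": 255, "xyz": [0, 0, 0], "spin": 0},
    {"hand": 255, "xyz": [0, 0, 0], "spin": 0},
    {"hand": 255, "xyz": [0, 0, 0], "spin": 0},
  ],
)

```text
t: 21.85
eef_pos: [0.5956, 0.1237, 0.0206]
orientation: [[-0.755, 0.656, 0.0], [0.656, 0.755, 0.0], [-0.0, 0.0, -1.0]]
ft_force: [-2.4, -0.5, 5.5]
finger_gap: 0.0512
```

play_rows(
  series=[
    {"hand": 255, "xyz": [0, 0, -0.5], "spin": 0},
    {"hand": 255, "xyz": [0, 0, -3], "spin": 0},
    {"hand": 255, "xyz": [0, 0, -4], "spin": 0},
    {"hand": 255, "xyz": [0, 0, -4], "spin": 0},
    {"hand": 255, "xyz": [0, 0, -3], "spin": 0},
  ],
)

```text
t: 22.35
eef_pos: [0.596, 0.1237, 0.168]
orientation: [[-0.755, 0.656, 0.002], [0.656, 0.755, 0.0], [-0.001, 0.001, -1.0]]
ft_force: [-0.6, 0.4, -1.1]
finger_gap: 0.051
```

```bash
python3 held.py green_box heldg1 .019;  python3 -c "
from h import *
plan([.52,.20,.18],64.3,13)"
```

```text
[256. 244.] 0.9114770482830831 in tool x,y mm 1.5082975645502412 0.37904563771770283 box x rel jaw deg -89.94011417781728
[ 3. 96.] 0.0958592132505176 in tool x,y mm 69.32074549840749 -103.48645614840714 box x rel jaw deg -138.9872780851438
22.35 [254.1 261.5] [0.596  0.1237 0.168 ]
t 22.45 pos [0.5977 0.124  0.1699] xaz 138.99 F [ 0.3  0.8 -1.5] gap 0.0512 j6 -42.87494649298075 turn -74.69
[0.8, 0.0, -0.1] 0.96
[0.8, -0.0, -0.1] 0.96
[0.8, -0.1, -0.1] 0.96
[0.8, -0.2, -0.1] 0.96
[0.8, -0.3, -0.1] 0.96
[0.8, -0.4, -0.1] 0.96
[0.7, -0.4, -0.1] 0.96
[0.7, -0.5, -0.1] 0.96
[0.6, -0.6, -0.0] 0.96
[0.6, -0.6, -0.1] 0.96
[0.5, -0.7, -0.0] 0.96
[0.4, -0.7, -0.1] 0.96
[0.3, -0.8, -0.0] 0.96
end [0.5198 0.1997 0.1799] 64.11
```

View pics/heldg1.png

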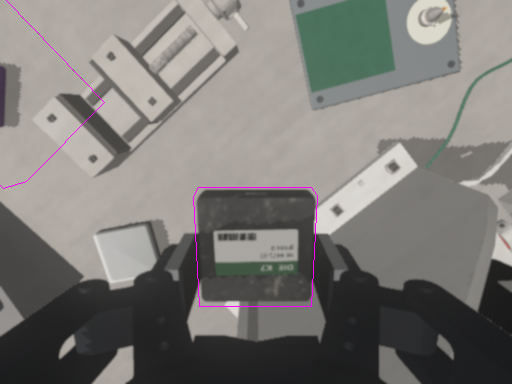

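play_rows(
  series=[
    {"hand": 255, "xyz": [0.8, 0, -0.1], "spin": 0.96},
    {"hand": 255, "xyz": [0.8, 0, -0.1], "spin": 0.96},
    {"hand": 255, "xyz": [0.8, -0.1, -0.1], "spin": 0.96},
    {"hand": 255, "xyz": [0.8, -0.2, -0.1], "spin": 0.96},
    {"hand": 255, "xyz": [0.8, -0.3, -0.1], "spin": 0.96},
  ],
)

```text
t: 22.95
eef_pos: [0.5657, 0.1523, 0.1698]
orientation: [[-0.341, 0.94, -0.001], [0.94, 0.341, -0.0], [0.0, -0.001, -1.0]]
ft_force: [-0.3, 0.2, -1.0]
finger_gap: 0.0509
```

play_rows(
  series=[
    {"hand": 255, "xyz": [0.8, -0.4, -0.1], "spin": 0.96},
    {"hand": 255, "xyz": [0.7, -0.4, -0.1], "spin": 0.96},
    {"hand": 255, "xyz": [0.7, -0.5, -0.1], "spin": 0.96},
    {"hand": 255, "xyz": [0.6, -0.6, 0], "spin": 0.96},
    {"hand": 255, "xyz": [0.6, -0.6, -0.1], "spin": 0.96},
  ],
)

```text
t: 23.45
eef_pos: [0.5355, 0.1824, 0.1737]
orientation: [[0.154, 0.988, -0.001], [0.988, -0.154, -0.0], [-0.0, -0.001, -1.0]]
ft_force: [-0.3, -0.8, -0.5]
finger_gap: 0.0508
```

play_rows(
  series=[
    {"hand": 255, "xyz": [0.5, -0.7, 0], "spin": 0.96},
    {"hand": 255, "xyz": [0.4, -0.7, -0.1], "spin": 0.96},
    {"hand": 255, "xyz": [0.3, -0.8, 0], "spin": 0.96},
    {"hand": 255, "xyz": [0, 0, 0], "spin": 0},
    {"hand": 255, "xyz": [0, 0, 0], "spin": 0},
  ],
)

```text
t: 23.95
eef_pos: [0.5177, 0.1993, 0.175]
orientation: [[0.434, 0.901, -0.0], [0.901, -0.434, -0.0], [-0.0, -0.0, -1.0]]
ft_force: [0.7, -0.3, -1.6]
finger_gap: 0.0507
```

```bash
python3 look.py wrist wg5; python3 pt.py green 190; python3 -c "
from h import *
plan([.5575,.254,.15],64.1,3)"
```

```text
23.95 [0.5177 0.1993 0.175 ] 0.0506615642839884 [ 0.7 -0.3 -1.6]
[ 236   60   69   82 4884]
width 0.056753712059377924 short-axis deg -26.782660655613878
centre [0.559  0.2542] xaz wanted 63.21733934438612
[0.518  0.1991 0.1751]
t 24.05 pos [0.518  0.1991 0.1751] xaz 64.23 F [-0.2  0.4 -0.6] gap 0.0511 j6 40.634215380283976 turn -0.13
[2.22, 0.39, 0.84] 0.01
[2.22, 0.39, 0.84] 0.01
[2.22, 0.39, 0.83] 0.01
end [0.5575 0.254  0.15  ] 64.05
```

View pics/wg5.png

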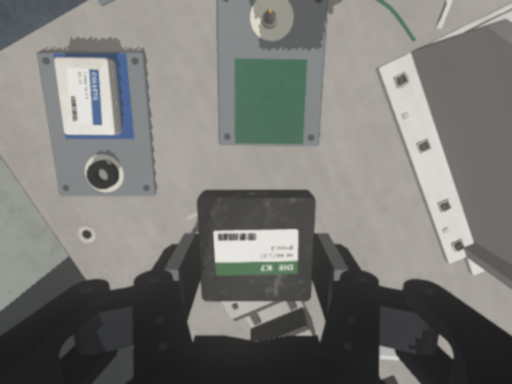

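```bash
python3 -c "
from h import *
p=ctrl.snapshot('wrist'); m=colmask(p['img'],'green'); m[170:]=0
m=comp_near(m,(270,100)); print(patch(p,m))
s=ctrl.observe();print(s['eef_pos'])
# corners by eye
c=np.array([onz(p,u,.005)[:2] for u in [(236,59),(306,59),(304,144),(235,143)]]); print(c.mean(0),np.linalg.norm(np.roll(c,-1,0)-c,axis=1),np.degrees(np.arctan2(*(c[1]-c[2])[::-1])),np.degrees(np.arctan2(*(c[0]-c[3])[::-1])))
"
```

```text
((558.9989013671875, 256.2368469238281), (69.12737274169922, 59.01924133300781), 63.47515106201172)
[0.51797708 0.1991276  0.17513324]
[0.55937531 0.25521239] [0.05996037 0.07248949 0.06309582 0.07159717] 65.15455202082335 62.66104505614336
```

play_rows(
  series=[
    {"hand": 255, "xyz": [2.3, 0.4, 1.5], "spin": 0.07},
    {"hand": 255, "xyz": [2.3, 0.4, 3], "spin": 0},
    {"hand": 255, "xyz": [2.1, 0.4, 3.5], "spin": 0},
    {"hand": 255, "xyz": [0, 0, 3.5], "spin": 0},
    {"hand": 255, "xyz": [0, 0, 0], "spin": 0},
  ],
)

```text
t: 24.6
eef_pos: [0.5558, 0.2535, 0.0561]
orientation: [[0.442, 0.897, -0.007], [0.897, -0.442, -0.002], [-0.005, -0.005, -1.0]]
ft_force: [-1.1, -1.5, 0.2]
finger_gap: 0.0506
```

play_rows(
  series=[
    {"hand": 255, "xyz": [0, 0, 0], "spin": 0},
  ],
)

```text
t: 24.7
eef_pos: [0.5578, 0.2538, 0.0605]
orientation: [[0.443, 0.897, -0.001], [0.897, -0.443, -0.0], [-0.001, -0.001, -1.0]]
ft_force: [0.5, 0.5, 0.1]
finger_gap: 0.0508
```

```bash
python3 look.py wrist wg6; python3 look.py side sdg6; python3 -c "
from h import *
plan([.5578,.2549,.025],63.8,2)"
```

```text
24.7 [0.5578 0.2538 0.0605] 0.05080994446135764 [0.5 0.5 0.1]
24.75 [0.5585 0.2541 0.0616] 0.05107445655869778 [ 0.1  0.  -0.2]
t 24.8 pos [0.5589 0.2542 0.0622] xaz 63.68 F [-0.   0.1  0. ] gap 0.0509 j6 45.201396140052516 turn 0.12
[0.01, -0.06, 1.86] -0.01
[0.01, -0.07, 1.86] -0.01
end [0.5578 0.2549 0.025 ] 63.8
```

View pics/wg6.png

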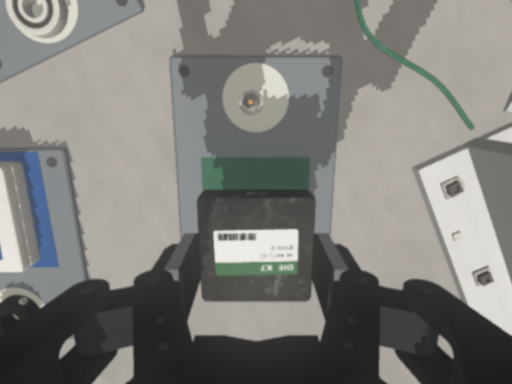

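View pics/sdg6.png

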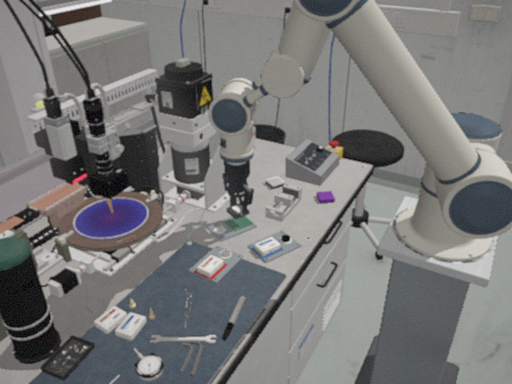

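play_rows(
  series=[
    {"hand": 255, "xyz": [0, -0.1, 1.5], "spin": 0},
    {"hand": 255, "xyz": [0, 0, 1.3], "spin": 0},
    {"hand": 255, "xyz": [0, 0, 0.5], "spin": 0},
    {"hand": 255, "xyz": [0, 0, 0.2], "spin": 0},
    {"hand": 255, "xyz": [0, 0, 0], "spin": 0},
  ],
)

```text
t: 25.3
eef_pos: [0.5572, 0.2546, 0.0258]
orientation: [[0.443, 0.896, 0.0], [0.896, -0.443, 0.0], [0.0, 0.0, -1.0]]
ft_force: [0.4, -0.0, 0.1]
finger_gap: 0.051
```

play_rows(
  series=[
    {"hand": 255, "xyz": [0, 0, 0.1], "spin": 0},
    {"hand": 255, "xyz": [0, 0, 0], "spin": 0},
  ],
)

```text
t: 25.5
eef_pos: [0.5574, 0.2547, 0.0255]
orientation: [[0.443, 0.896, 0.001], [0.896, -0.443, 0.0], [0.001, 0.001, -1.0]]
ft_force: [-3.9, -2.1, 15.2]
finger_gap: 0.0511
```

play_rows(
  series=[
    {"hand": 0, "xyz": [0, 0, 0], "spin": 0},
    {"hand": 0, "xyz": [0, 0, 0], "spin": 0},
    {"hand": 0, "xyz": [0, 0, 0], "spin": 0},
    {"hand": 0, "xyz": [0, 0, -1], "spin": 0},
    {"hand": 0, "xyz": [0, 0, -3], "spin": 0},
  ],
)

```text
t: 26.0
eef_pos: [0.5557, 0.2542, 0.0631]
orientation: [[0.443, 0.896, -0.004], [0.896, -0.443, -0.001], [-0.003, -0.003, -1.0]]
ft_force: [0.3, 0.3, 1.0]
finger_gap: 0.0855
```

play_rows(
  series=[
    {"hand": 0, "xyz": [0, 0, -4], "spin": 0},
    {"hand": 0, "xyz": [0, 0, -4], "spin": 0},
    {"hand": 0, "xyz": [0, 0, -4], "spin": 0},
    {"hand": 0, "xyz": [0, 0, -3], "spin": 0},
    {"hand": 0, "xyz": [0, 0, 0], "spin": 0},
  ],
)

```text
t: 26.5
eef_pos: [0.5589, 0.2554, 0.2195]
orientation: [[0.443, 0.896, 0.007], [0.896, -0.443, 0.002], [0.005, 0.005, -1.0]]
ft_force: [0.3, -0.7, 0.3]
finger_gap: 0.0852
```

```bash
python3 w.py green_box wg7 .005; python3 look.py scene sc2
```

```text
t 26.5 pos [0.5589 0.2554 0.2195] xaz 63.69 gap 0.08520135025491861
green_box [257.2 169.1] 0.56 2514 [0.5586 0.2574] 63.7 0.915
26.6 [0.5572 0.2547 0.2152] 0.08537730183158997 [-0.2 -0.6  0.1]
```

View pics/wg7.png

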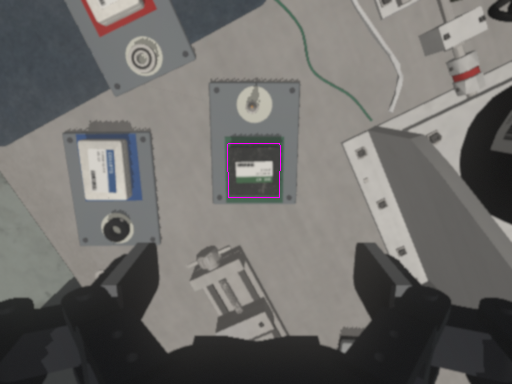

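View pics/sc2.png

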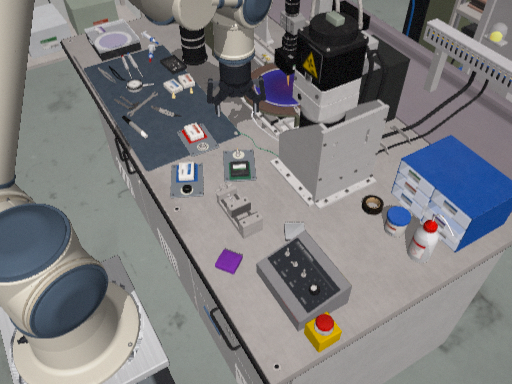

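```bash
python3 - <<'E'
from h import *
p=ctrl.snapshot('scene')
P=dict(red=(.5144,.4737),blue=(.4197,.3263),green=(.5573,.2565))
for c in P:
    for r in ctrl.cut_out(p,c+'_box')[:2]:
        v,i=fitbox(p,r['region'],onz(p,r['uv'],.012),DIM[c+'_box'],.005); print(c,np.round(r['uv']),np.round(v[:2],4),round(np.degrees(v[2]),1),round(i,2),'off mm',np.round(1000*(v[:2]-P[c]),1))
c=cv2.resize(p['img'][115:215,160:270],None,fx=6,fy=6,interpolation=cv2.INTER_CUBIC); cv2.imwrite('pics/end.png',c[:,:,::-1])
E
```

```text
red [192. 133.] [0.5134 0.4748] -6.6 0.86 off mm [-1.   1.1]
blue [189. 173.] [0.4184 0.3263] -24.2 0.89 off mm [-1.3 -0. ]
green [228. 262.] [ 0.3749 -0.0121] -53.4 0.91 off mm [-182.4 -268.6]
green [241. 169.] [0.5567 0.2572] 64.2 0.83 off mm [-0.6  0.7]
```

View pics/end.png

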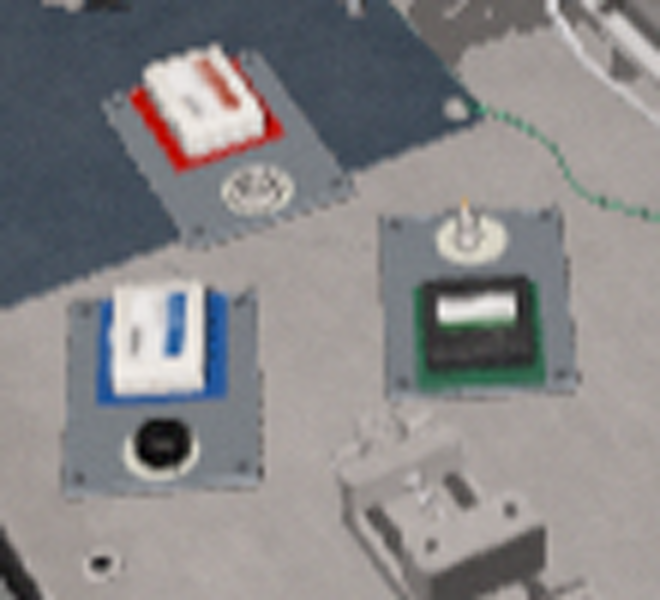

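All three boxes are centred on their patches to within a few mm, and the gripper is clear, so I am handing the job in.

```bash
python3 -c "
from bench import ctrl
print(ctrl.close_job())"
```

```text
the job is handed in; nothing more can be done
None
```

The three labelled boxes (red, blue and green) are on the patches of their own colour, flat with labels up and released. I handed the job in with the gripper clear at about z = 0.215 m, after roughly 27 s of the 88 s allowed.

- **Position:** in the last scene picture, each box was within about 2 mm of its patch centre as first measured. The wrist pictures after each release agreed to within about 2 mm.
- **Squareness:** all were within about 1° of square. The exception is red in the scene picture, where the fit read about 4° off; the wrist picture read under 1°, and the limit is 12°.
- **Other parts:** the bearing, collar and collet look upright and untouched in the last pictures. I judged this by eye and did not measure it against their start positions. The plain box and the purple look-alike were never touched.
- **Detection errors:** in the scene picture the networks put the purple box first for green_box. They also gave a poor first fit for the plain box. I discarded both after checking them against the pictures.

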